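# Tidy the gourd carver's finishes rack and rotary tool

### The job

Stand the tipped amber bottle and the tipped green tin upright in the wooden rack, one on each of the two bare black mats, and once both stand there push the red end stop fully in to close the row. Also lay the blue rotary tool fully down in the slots of its grey cradle, yellow nose in the narrow slot. Set things down gently instead of dropping them, and leave the blue bottle and the white can standing where they are.

Things in the scene. Friction and masses are not known exactly. Their poses are not given: they have to be found in the camera images.
- amber_bottle: square-sided amber glass bottle with a round black cap and paper label, lying on one face on the bench. Body 48 x 48 mm, straight from the base to 95 mm, then a shoulder; cap 26 mm diameter; total height 132 mm; about 0.3 kg. Origin on its axis, 66 mm above its base; +z points from base to cap, x and y square to its faces.
- green_tin: square green tin with a yellow band and a round black cap, lying on one face on the bench. Body 50 x 50 mm, 120 mm tall; cap 28 mm diameter, total height 134 mm; about 0.3 kg. Origin on its axis, 66 mm above its base; +z points from base to cap, x and y square to its faces.
- rack: fixed light-wood rack, an open lane along its y. Origin on the bench; x across (roughly away from the robot), z up. Floor 12 mm up, 76 mm wide between lips 26 mm high; outside 100 mm wide, y -220 to +250 mm. Places at x = 0, y = -150, -50, 50, 150 mm in random order: blue bottle, white can, two bare mats. 60 mm high end wall at y = -214 mm; red end stop at the +y end.
- mat1: thin black rubber mat, 64 x 60 mm, let into the lane floor and marking a free place. Origin at its centre, on the lane floor (12 mm above the bench).
- mat2: second black mat, the same, marking the other free place.
- blue_bottle: blue bottle with a white cap, 54 mm diameter, 140 mm tall, standing in the rack, to be left alone. Origin at the centre of its underside.
- white_can: white can with a yellow band, 56 mm diameter, 110 mm tall, standing in the rack, to be left alone. Origin at the centre of its underside.
- stop (a joint): travel of the red end stop towards the row (along the rack's -y), in m: 0 is fully out, 0.042 fully in against its limit. Slides with about 2 N of friction and stays where it is left; not sprung.
- stop_push (a point): middle of the outer (+y) face of the red end stop, an upright plate 70 mm wide across the lane and 12 mm thick, whose top is 82 mm above the bench; this point is 57 mm above the bench. Push it along the rack's -y.
- rotary: cordless rotary tool lying on the bench, 185 mm long, about 0.35 kg. Blue handle 40 x 40 mm square, x -60 to +50 mm, yellow band at its rear, black switch on top; black round collar 28 mm diameter, x +50 to +85 mm; yellow nose, thin steel bit. Origin on its axis, good to grip; x points to the nose, z up.
- nose (a point): front end of the rotary tool's yellow nose, on its axis, 103 mm ahead of its origin.
- cradle: fixed grey cradle. Origin on the bench; x along the seated tool towards its nose, z up. Base 150 x 80 mm, 8 mm thick. Two upright slotted plates, 12 mm thick, tops 58 mm up: rear at x = -39 mm, slot 48 mm wide for the handle, its floor 30 mm up; front at x = +64 mm, slot 36 mm wide for the collar, its floor 36 mm up. Fingers fit between the plates.
- cradle_seat (a point): where the rotary tool's origin lies when seated, 50 mm above the bench over the cradle's origin; axes as the cradle's.
There are look-alikes about, which are no part of the job. What is shaped like the cradle but purple or turquoise is not meant.

How it is judged:
By the outcome, as a careful person would: the job done as asked, in the order asked, and still so for the second after the job is handed in, with the robot touching nothing.
It also fails if it takes over 72 s, if anything falls off the work surface, if the arm or the gripper's body presses on something with over 40 N, if the wrist force passes 120 N, or if a joint passes its speed limit or range.

### The arm

A 6-joint arm with a two-finger parallel gripper is mounted at the origin on the work surface. World frame = base frame: x ahead of the robot, y to its left, z up, the work surface at z = 0. Lengths are in mm, angles in rad, forces in N, time in s.
With the tool pointing down it reaches from about 300 to 875 mm from the base axis. Payload 6.4 kg.
Tool frame: the origin (TCP) lies midway between the tips of the shut fingers; the grasp point (between the pads) lies grip_point_offset behind it (grip_point_offset is the distance from the TCP to the grasp point, in mm); z points along the fingers, y is the line along which they close (so a half turn about z gives the same grasp; the last joint's range is limited). The gripper opens to 88 mm and grips with 3 to 60 N. Pads are 18 mm wide; open, the fingers measure 123 mm over their backs; the gripper's body (75 mm by 187 mm) begins 45 mm behind the grasp point.
Start: joints at [1.053, 0.181, 1.607, -0, 1.354, -0.206], TCP at [176.383, 547.294, 238.714] pointing down, gripper open.
Joint ranges: [-2.99, 2.99], [-0.89, 2.07], [0.3, 2.58], [-1.14, 4.28], [0, 2.63], [-3.12, 3.12]. Speed limits (rad/s): [2.57, 2.57, 3.01, 3.14, 3.14, 3.14].

### API

Orientations are given as a unit quaternion [x, y, z, w].
In Python, from rig import get_state, capture, camera_params, sign_off, grip_point_offset gives the robot as it stands.
- The arm moves only by the shell command python3 -m crank 'ROWS' [FORCE]. ROWS is JSON, a list that holds one entry, the list of rows, each a list of 7 numbers: the shift along the tool's x, y, z normalised to -1 to 1, where 1 is 0.5 m, then the turn, a rotation vector about the tool's x, y, z normalised to -1 to 1, where 1 is pi/4 rad, then the opening, from -1 (shut) to 1 (fully open). A call has 1 to 10 rows; each row shifts and turns the commanded pose from where the row before left it, along the tool's axes as they then stand; what a row does not reach is not made up. A row lasts 1/8 s, in which the tool goes at most 62.5 mm and 10.7 degrees, less where a joint would pass 70% of its speed; a pose out of reach is approached as far as the arm can. A call with a number of a shift or a turn outside -1 to 1 is refused whole. A call with a gripper value outside its range is refused whole. The fingers move at their own pace and stop on an object; FORCE is the grip in N (left out, the last holds). Time passes only in rows, so rows that do not move let the fingers close. It gives the time, the measured TCP pose, the force, the opening and the grip force at its end, in the units of the state.
- get_state(): the state, without advancing time (a new reading comes with each control period).
- capture(name): name is "side" or "top"; returns (picture, depth): 384x512x3 uint8, red, green, blue; 384x512 float32, mm along the optical axis (not along the pixel's ray), 0 where there is no reading.
- camera_params(name): a dict with "K" (3x3 intrinsics, pixels), "R" (3x3) and "t" (3): a world point X has camera coordinates R X + t. Camera axes: x right, y down, z forward; pixel columns grow to the right and rows downward; lengths in mm; the calibration is good to about 2 mm. A picture is of the moment at which its call begins. camera_params takes no time and is no camera call.
- sign_off(): hands the job in; it is judged then, once.
The state is a dict: "time": time; "q": joint angles; "qd": joint speeds; "joint_efforts": joint torques, N m; "ee_pos": TCP position; "eef_rot": TCP orientation; "contact_force": force on the tool from outside, world axes, zero at the start; "torque": the same for the moment, N m; "gripper_width": finger opening in mm; "finger_force": force on a finger pad.
Only numpy, scipy, OpenCV 4.12 (cv2) and the standard library are available. Lean on these libraries where they do the work, as an engineer would, in place of code of your own. Each camera call takes 0.05 s, during which the arm holds its last target. There are 200 camera calls.

## Working session

There is one attempt and no reset: what is moved stays moved. The work goes in short steps, Python scripts to look and compute and a shell command to move; the robot and the scene stay as the last step left them, time stands still between calls to the robot, and variables do not carry over. Pictures are saved under pics/ and viewed, at most 10 in all, crops included, and the job is handed in when it is done.

```bash
ls; mkdir -p pics; python3 - <<'E'
from rig import *
import cv2,numpy as np
import rig
print(get_state(), grip_point_offset)
for n in("side","top"):
    p,d=capture(n); cv2.imwrite(f"pics/{n}0.png",cv2.resize(p[:,:,::-1],(800,600),interpolation=cv2.INTER_CUBIC)); np.savez(f"{n}0.npz",p=p,d=d)
    print(camera_params(n))
E
```

```text
pics
{'time': 0.0, 'q': array([ 1.05269271e+00,  1.81534479e-01,  1.60798891e+00,  2.05385390e-05,
        1.35378501e+00, -2.06290266e-01]), 'qd': array([ 2.76560872e-04,  1.58291863e-03, -2.90291039e-04,  5.82679763e-05,
        1.04262380e-04,  3.09836855e-04]), 'joint_efforts': array([ 1.36763421e-03, -4.33858895e+01, -3.41853189e+01,  7.03526312e-02,
        3.82693950e-02, -1.48657664e-04]), 'ee_pos': array([176.10820473, 546.81675517, 237.82305295]), 'eef_rot': array([ 1.55277978e-01,  9.87870444e-01, -7.98661338e-04, -3.13345425e-04]), 'contact_force': array([-0.75912712, -0.19180429,  0.67479974]), 'torque': array([-0.02694775,  0.01321134,  0.04355902]), 'finger_force': 0.0, 'gripper_width': 88.26780848455084} 18.700000000000003
{'K': array([[390.27681478,   0.        , 254.55115923],
       [  0.        , 390.27681478, 190.12095844],
       [  0.        ,   0.        ,   1.        ]]), 'R': array([[ 0.75416406, -0.65668159, -0.00241812],
       [-0.39767678, -0.45377423, -0.79745979],
       [ 0.52257989,  0.60237715, -0.60336724]]), 't': array([-388.05796874,  197.05385052, 1081.29392719])}
{'K': array([[378.34574999,   0.        , 258.34757556],
       [  0.        , 378.34574999, 187.59005098],
       [  0.        ,   0.        ,   1.        ]]), 'R': array([[-0.06732207, -0.99771624, -0.00548096],
       [-0.97549118,  0.06697383, -0.20959835],
       [ 0.20948676, -0.00876397, -0.97777221]]), 't': array([ -54.1418932 ,  478.38615785, 1183.97219295])}
```

View pics/side0.png

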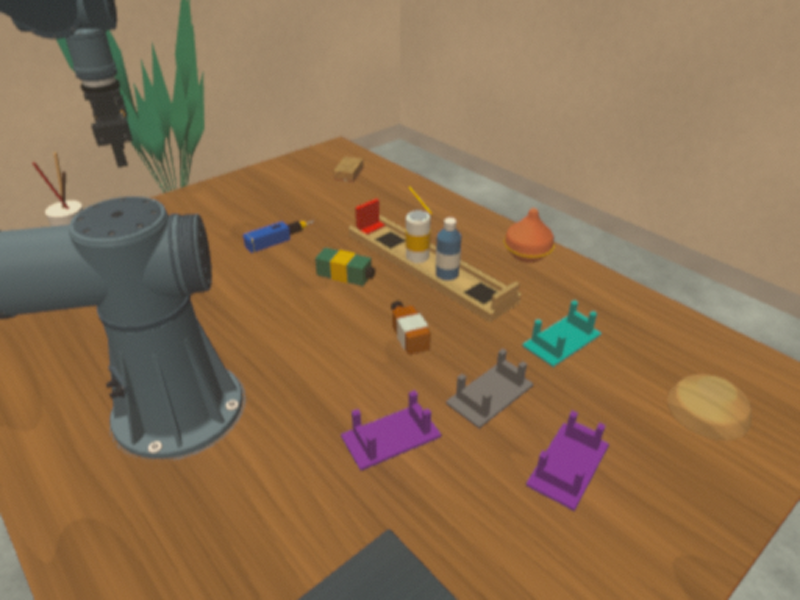

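View pics/top0.png

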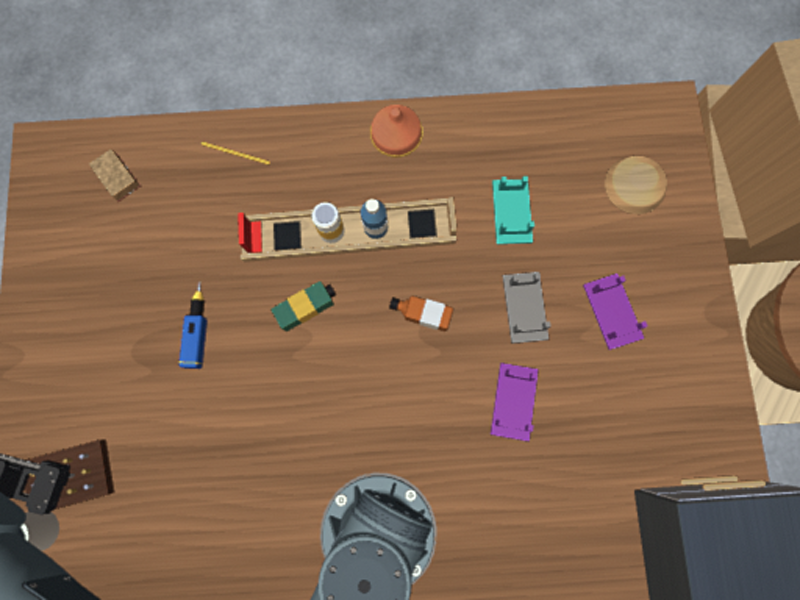

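The side view shows the blue tool, tin, amber bottle, rack (white can and blue bottle in the middle) and the grey cradle at about (490,385). The top view shows the tool at (193,330) with its nose up, the tin at (303,306), amber at (422,312) with its cap left, mats at (287,235) and (422,223), the stop at (250,234) and the grey cradle at (525,307).

```bash
cat > lib.py <<'E'
import numpy as np,cv2
from rig import *
from scipy.spatial.transform import Rotation as Ro
def cloud(n,p,d):
    c=camera_params(n);K,R,t=c["K"],c["R"],c["t"]
    v,u=np.mgrid[:384,:512]
    C=np.stack([(u-K[0,2])/K[0,0]*d,(v-K[1,2])/K[1,1]*d,d],-1)
    W=(C-t)@R; W[d<=0]=np.nan
    return W
def cut(p,W,x0,x1,y0,y1,z0=-20,z1=300):
    return (W[...,0]>x0)&(W[...,0]<x1)&(W[...,1]>y0)&(W[...,1]<y1)&(W[...,2]>z0)&(W[...,2]<z1)
def hsv(p): return cv2.cvtColor(p,cv2.COLOR_RGB2HSV).astype(int)
def rect(P):
    (c,s,a)=cv2.minAreaRect(P[:,:2].astype(np.float32)); return np.round(c,1),np.round(s,1),round(a,1)
E
python3 - <<'E'
from lib import *
for n in("top","side"):
    z=np.load(n+"0.npz");p,d=z["p"],z["d"];W=cloud(n,p,d);h=hsv(p);H,S,V=h[...,0],h[...,1],h[...,2]
    # bench plane z
    m=cut(p,W,300,800,-300,300,-15,15); print(n,"bench z",np.nanmedian(W[m][:,2]))
    z3=W[...,2]
    def rep(nm,m):
        m=cv2.morphologyEx(m.astype(np.uint8),cv2.MORPH_OPEN,np.ones((2,2)))
        k,l,st,c=cv2.connectedComponentsWithStats(m)
        for i in range(1,k):
            if st[i,4]>25:
                P=W[l==i]; print(nm,st[i,:5],"med",np.round(np.median(P,0),1),"min",np.round(np.percentile(P,2,axis=0)),"max",np.round(np.percentile(P,98,axis=0)),rect(P))
    w=(W[...,0]>250)&(W[...,0]<800)&(W[...,1]>-350)&(W[...,1]<550)
    rep("blue",w&(H>105)&(H<125)&(S>150)&(z3>5))
    rep("green",w&(H>60)&(H<90)&(S>70)&(V<130)&(z3>8))
    rep("amber",w&(H<14)&(S>170)&(V>90)&(z3>8))
    rep("red",w&((H<4)|(H>176))&(S>200)&(z3>8))
    rep("yel",w&(H>20)&(H<30)&(S>180)&(z3>8))
    rep("mat",w&(V<45)&(z3>3))
    rep("grey",w&(S<45)&(V>60)&(V<150)&(z3>3)&(W[...,1]<-150))
p=np.load("side0.npz")["p"];t=np.load("top0.npz")["p"]
a=cv2.resize(p[215:275,280:345,::-1],(390,360),interpolation=cv2.INTER_CUBIC);b=cv2.resize(t[165:225,315:360,::-1],(270,360),interpolation=cv2.INTER_CUBIC)
cv2.imwrite("pics/cr.png",np.hstack([a,b]))
E
```

```text
top bench z -0.1287394140566634
blue [116 203  17  30 374] med [nan nan nan] min [nan nan nan] max [nan nan nan] (array([409.5, 359.9]), array([33.3, 94.3]), 82.9)
green [320 117  11   6  43] med [ 703.3 -329.    16.6] min [ 700. -353.    2.] max [ 706. -317.   48.] (array([ 702.5, -334.7]), array([37.9,  4.9]), 86.5)
green [321 146  11   5  30] med [ 600.6 -320.9   10.9] min [ 598. -346.    3.] max [ 602. -306.   49.] (array([ 600.1, -325.6]), array([41. ,  4.2]), 87.7)
green [197 182  16  18 189] med [477.   88.8  48.6] min [456.  69.   3.] max [503. 110.  54.] (array([481.3,  90.6]), array([44.1, 38.3]), 27.8)
green [175 194  17  18 181] med [439.3 161.3  48.6] min [420. 141.   3.] max [466. 183.  54.] (array([444.9, 163.7]), array([45.8, 35.3]), 26.5)
amber [153 137   5  21  73] med [622.8 240.9  79.6] min [595. 237.  66.] max [660. 246.  84.] (array([628. , 241.6]), array([67.2,  9.6]), 2.3)
amber [161 143   7  20 137] med [626.6 227.   18.3] min [591. 217.  11.] max [659. 238.  24.] (array([625.1, 227.6]), array([73.9, 22.8]), 1.3)
amber [256 191  16  16 175] med [ 440.8 -104.1
[... 1516 characters left out ...]
([90.4, 28.4]), 51.3)
amber [228 129  19  22 283] med [nan nan nan] min [nan nan nan] max [nan nan nan] (array([690.3, 274.9]), array([196.6,  57.1]), 33.9)
yel [262 153  12   8  80] med [616.2  45.8  62.8] min [604.  38.  49.] max [637.  65.  80.] (array([617.7,  47.4]), array([17.8, 40. ]), 48.7)
yel [212 161  16  20 170] med [nan nan nan] min [nan nan nan] max [nan nan nan] (array([463.3, 127.5]), array([51.5, 37.7]), 26.8)
grey [295 237  33  21 321] med [nan nan nan] min [nan nan nan] max [nan nan nan] (array([ 430.7, -333.1]), array([108.8,  54.2]), 12.8)
grey [289 255  15  12  91] med [nan nan nan] min [nan nan nan] max [nan nan nan] (array([ 373.7, -332.9]), array([45.1, 20.7]), 89.0)
```

View pics/cr.png

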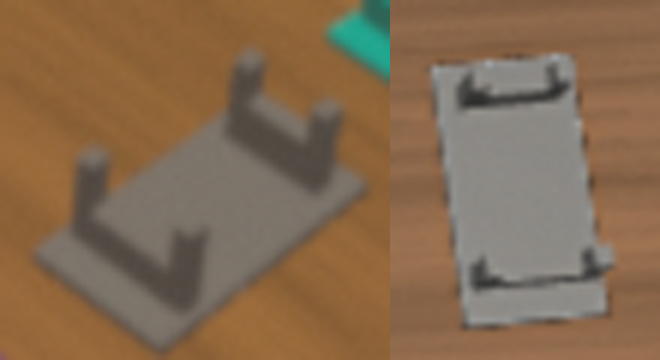

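The zoom shows that the far (+x) plate of the grey cradle has the narrower slot and the higher floor, so the nose goes towards +x.

```bash
cat > meas.py <<'E'
from lib import *
from scipy.ndimage import binary_erosion
def top_face(W,box,z0,z1):
    m=cut(None,W,*box,z0,z1); P=W[m]; return P
E
python3 - <<'E'
from lib import *
for n in("top","side"):
    z=np.load(n+"0.npz");p,d=z["p"],z["d"];W=cloud(n,p,d);h=hsv(p);H,S,V=h[...,0],h[...,1],h[...,2]
    def rp(nm,m):
        P=W[m]; P=P[np.isfinite(P[:,0])]
        if len(P)<8: print(n,nm,len(P));return
        c=P.mean(0);e=np.linalg.eigh(np.cov(P[:,:2].T))[1][:,1]
        print(n,nm,len(P),"mean",c.round(1),"rect",*rect(P),"pca deg",round(np.degrees(np.arctan2(e[1],e[0])),1), "z",np.percentile(P[:,2],[5,50,95]).round(1))
    b=lambda *a:cut(p,W,*a)
    rp("tool handle",b(340,530,310,410,36,48)); rp("tool collar",b(462,498,310,410,24,36)); rp("tool all",b(330,560,310,410,14,60)); rp("tool yel nose",b(330,590,310,410,8,60)&(H>18)&(H<32)&(S>150))
    rp("tin",b(390,520,40,200,44,60)); rp("tin cap",b(450,560,20,110,10,60)&(V<60)&(S<120))
    rp("amb",b(380,500,-190,-60,42,60)); rp("amb cap",b(400,520,-90,-20,10,60)&(V<70))
    rp("amb label",b(380,500,-190,-60,42,60)&(S<60))
    g=(S<60)&(V>50)&(V<170)
    rp("cr base",b(340,520,-400,-270,3,14)&g); rp("cr far post",b(450,520,-400,-270,48,64));rp("cr near post",b(340,450,-400,-270,48,64))
    rp("lips",b(560,720,-240,260,20,32)); rp("floor+mat",b(580,690,-220,200,8,16)); 
    for y0,y1 in((-230,-190),):rp("endwall",b(560,720,-260,-180,52,66))
    rp("stop top",b(560,720,200,290,70,90)); rp("bluebot cap",b(560,720,-70,20,125,160)); rp("can top",b(560,720,20,120,95,120))
    rp("mats1",b(580,690,-190,-100,6,18)&(V<50));rp("mats2",b(580,690,110,210,6,18)&(V<50))
E
```

```text
top tool handle 354 mean [407.1 362.1  39.6] rect [422.7 360.5] [ 38.8 138.6] 84.4 pca deg 174.5 z [36.4 39.5 43.3]
top tool collar 77 mean [479.1 353.5  30.6] rect [479.7 354.4] [25.6 34.8] 82.5 pca deg 173.0 z [26.  30.4 34.6]
top tool all 610 mean [421.9 358.   34.7] rect [444.3 360.5] [ 42.7 185.8] 86.5 pca deg 175.0 z [19.4 37.1 42.9]
top tool yel nose 23 mean [503.5 351.2  26.6] rect [505.2 352.7] [21.7 15.4] 64.1 pca deg -135.5 z [20.  27.  32.8]
top tin 556 mean [465.4 129.   49.6] rect [465.7 129.3] [ 51.8 120.2] 27.4 pca deg 116.8 z [46.  49.6 53.6]
top tin cap 46 mean [481.6  74.4  31.8] rect [476.   76.9] [22.4 60.1] 67.5 pca deg 155.5 z [17.3 34.4 40.5]
top amb 425 mean [ 431.9 -135.1   47.9] rect [ 433.  -134.9] [95.1 49.4] 69.1 pca deg 69.9 z [44.  47.9 51.6]
top amb cap 32 mean [456.8 -64.   33.4] rect [457.6 -64.6] [14.5 21.6] 65.5 pca deg 154.3 z [26.4 34.5 37.6]
top amb label 186 mean [ 429.3 -142.4   48.3] rect [ 430.4 -141.9] [41.3 49.2] 69.0 pca deg 153.7 z [44.5 48.4 51.4]
top cr base 803 mean [ 433.2 -343.7    8. ] rect [ 436.1 -345.1] [149.1  80.8] 1.7 pca de
[... 2431 characters left out ...]
side lips 757 mean [619.8  13.2  25.3] rect [632.4  28.4] [105.9 465.4] 1.3 pca deg 91.3 z [20.6 25.6 29.8]
side floor+mat 838 mean [630.2 -21.1  12.7] rect [629.6  -2.9] [ 99.1 404.3] 2.0 pca deg 91.3 z [ 9.2 12.9 15.4]
side endwall 80 mean [ 636.9 -198.4   58.6] rect [ 638.3 -197.3] [74.5 12.8] 2.4 pca deg -179.7 z [52.8 59.3 62.4]
side stop top 69 mean [624.4 245.3  78.8] rect [627.2 248. ] [72. 18.] 6.0 pca deg -177.7 z [71.8 79.6 85.2]
side bluebot cap 91 mean [630.4 -35.5 140.5] rect [633.  -34.3] [28.  30.4] 51.3 pca deg 136.7 z [125.7 142.3 153.2]
side can top 97 mean [617.7  52.9 107.9] rect [625.8  54. ] [29.7 55.9] 60.0 pca deg 137.7 z [ 96.3 108.2 119. ]
side mats1 0
side mats2 0
```

```bash
cat > plan.py <<'E'
from lib import *
import sys,json
def st():
    s=get_state(); return np.array(s["ee_pos"]),Ro.from_quat(s["eef_rot"])
def frame(x,z):
    x=np.array(x,float);z=np.array(z,float);z/=np.linalg.norm(z);x-=z*(x@z);x/=np.linalg.norm(x)
    return Ro.from_matrix(np.stack([x,np.cross(z,x),z],1))
def down(deg): a=np.radians(deg);return frame([np.cos(a),np.sin(a),0],[0,0,-1])
def rows(p0,R0,p1,R1,n,g):
    out=[];w=(R0.inv()*R1).as_rotvec()/n;R=R0
    for k in range(n):
        s=R.inv().apply((np.array(p1)-p0)/n)/500
        out.append([*(round(float(v),3) for v in s),*(round(float(v),3) for v in w/(np.pi/4)),g]);R=R*Ro.from_rotvec(w)
    return out
def go(wps,p=None,R=None):
    """wps: list of (pos,Rot,n,grip)"""
    if p is None: p,R=st()
    for q,S,n,g in wps:
        print(n,"rows (mm %.0f, deg %.1f per row)"%(np.linalg.norm(np.array(q)-p)/n,np.degrees((R.inv()*S).magnitude())/n))
        r=rows(p,R,q,S,n,g)
        if (R.inv()*S).magnitude()<.01: print("  each",r[0])
        else: [print("  ",x) for x in r]
        p,R=np.array(q,float),S
E
python3 - <<'E'
from plan import *
D=down(173.5)
go([([412,361.7,100],D,7,1),([412,361.7,6],D,3,1)])
E
```

```text
7 rows (mm 47, deg 1.6 per row)
   [-0.08, -0.03, 0.039, -0.0, -0.0, -0.036, 1]
   [-0.08, -0.032, 0.039, -0.0, -0.0, -0.036, 1]
   [-0.079, -0.034, 0.039, -0.0, -0.0, -0.036, 1]
   [-0.078, -0.036, 0.039, -0.0, -0.0, -0.036, 1]
   [-0.077, -0.039, 0.039, -0.0, -0.0, -0.036, 1]
   [-0.075, -0.041, 0.039, -0.0, -0.0, -0.036, 1]
   [-0.074, -0.043, 0.039, -0.0, -0.0, -0.036, 1]
3 rows (mm 31, deg 0.0 per row)
  each [0.0, 0.0, 0.063, 0.0, 0.0, 0.0, 1]
```

```bash
python3 -m crank '[[[-0.08,-0.03,0.039,0,0,-0.036,1],[-0.08,-0.032,0.039,0,0,-0.036,1],[-0.079,-0.034,0.039,0,0,-0.036,1],[-0.078,-0.036,0.039,0,0,-0.036,1],[-0.077,-0.039,0.039,0,0,-0.036,1],[-0.075,-0.041,0.039,0,0,-0.036,1],[-0.074,-0.043,0.039,0,0,-0.036,1],[0,0,0,0,0,0,1],[0,0,0,0,0,0,1]]]' 25
python3 - <<'E'
from plan import *
print(get_state()["q"].tolist(),get_state()["ee_pos"])
go([([412,361.7,6],down(173.5),3,1)])
E
```

```text
time: 1.23
ee_pos: [412.1, 361.8, 102.1]
eef_rot: [0.057, 0.998, -0.0, -0.0]
contact_force: [0.0, -0.6, -1.0]
gripper_width: 88.4
finger_force: 0.0
[0.503695765983759, 0.2869895625257515, 1.7799229690732838, 0.0004310246030155264, 1.07555053197072, -0.9525973110008119] [412.11358706 361.76006254 102.1029939 ]
3 rows (mm 32, deg 0.0 per row)
  each [0.0, -0.0, 0.064, -0.0, -0.0, -0.001, 1]
```

```bash
python3 -m crank '[[[0,0,0.064,0,0,0,1],[0,0,0.064,0,0,0,1],[0,0,0.064,0,0,0,1],[0,0,0,0,0,0,-1],[0,0,0,0,0,0,-1],[0,0,0,0,0,0,-1],[0,0,0,0,0,0,-1]]]' 30
python3 - <<'E'
from plan import *
print(get_state()["q"].tolist())
p,R=st();D=down(173.5);up=[412,361.7,130]
C=down(181.4)
go([(up,D,3,-1),([420,10,130],down(177.5),7,-1),([426,-344,130],C,7,-1)])
E
```

```text
time: 2.1
ee_pos: [413.3, 362.2, 7.5]
eef_rot: [0.057, 0.998, 0.001, 0.001]
contact_force: [-0.3, -0.4, 0.6]
gripper_width: 50.0
finger_force: 0.0
[0.5035366859840428, 0.446896695354098, 1.8027782975827706, -9.252840969421409e-06, 0.889729682560388, -0.9535614490157915]
3 rows (mm 41, deg 0.0 per row)
  each [0.001, -0.0, -0.082, 0.001, 0.001, -0.0, -1]
7 rows (mm 50, deg 0.6 per row)
   [-0.014, -0.1, 0.0, 0.0, 0.0, -0.013, -1]
   [-0.013, -0.1, 0.0, 0.0, 0.0, -0.013, -1]
   [-0.012, -0.1, 0.0, 0.0, 0.0, -0.013, -1]
   [-0.011, -0.1, 0.0, 0.0, 0.0, -0.013, -1]
   [-0.01, -0.1, 0.0, 0.0, 0.0, -0.013, -1]
   [-0.009, -0.1, 0.0, 0.0, 0.0, -0.013, -1]
   [-0.008, -0.1, 0.0, 0.0, 0.0, -0.013, -1]
7 rows (mm 51, deg 0.6 per row)
   [-0.006, -0.101, 0.0, 0.0, 0.0, -0.012, -1]
   [-0.005, -0.101, 0.0, 0.0, 0.0, -0.012, -1]
   [-0.004, -0.101, 0.0, 0.0, 0.0, -0.012, -1]
   [-0.003, -0.101, 0.0, 0.0, 0.0, -0.012, -1]
   [-0.002, -0.101, 0.0, 0.0, 0.0, -0.012, -1]
   [-0.001, -0.101, 0.0, 0.0, 0.0, -0.012, -1]
   [-0.0, -0.101, 0.0, 0.0, 0.0, -0.012, -1]
```

```bash
python3 -m crank '[[[0,0,0,0,0,0,-1],[0,0,0,0,0,0,-1],[0,0,0,0,0,0,-1],[0,0,-0.04,0,0,0,-1],[0,0,-0.08,0,0,0,-1],[0,0,-0.08,0,0,0,-1],[0,0,-0.05,0,0,0,-1]]]'
python3 -m crank '[[[-0.014,-0.1,0,0,0,-0.013,-1],[-0.013,-0.1,0,0,0,-0.013,-1],[-0.012,-0.1,0,0,0,-0.013,-1],[-0.011,-0.1,0,0,0,-0.013,-1],[-0.01,-0.1,0,0,0,-0.013,-1],[-0.009,-0.1,0,0,0,-0.013,-1],[-0.008,-0.1,0,0,0,-0.013,-1]]]'
python3 -m crank '[[[-0.006,-0.1,0,0,0,-0.012,-1],[-0.005,-0.1,0,0,0,-0.012,-1],[-0.004,-0.1,0,0,0,-0.012,-1],[-0.003,-0.1,0,0,0,-0.012,-1],[-0.002,-0.1,0,0,0,-0.012,-1],[0,-0.1,0,0,0,-0.012,-1],[0,-0.1,0,0,0,-0.012,-1],[0,0,0,0,0,0,-1]]]'
python3 - <<'E'
from plan import *
s=get_state();print(s["q"].tolist(),s["ee_pos"],s["contact_force"],s["torque"],down(181.4).as_quat())
for n in("side","top"):
    p,d=capture(n);np.savez(n+"1.npz",p=p,d=d);W=cloud(n,p,d)
    h=hsv(p);H,S,V=h[...,0],h[...,1],h[...,2]
    m=cut(p,W,300,650,-440,-260,80,180)
    for nm,k in(("blue",m&(H>100)&(H<128)&(S>130)),("nose",m&(H>18)&(H<32)&(S>130))):
        P=W[k];
        if len(P)>5: e=np.linalg.eigh(np.cov(P[:,:2].T))[1][:,1];print(n,nm,len(P),P.mean(0).round(1),P.min(0).round(),P.max(0).round(),rect(P),np.degrees(np.arctan2(e[1],e[0])).round(1))
p=np.load("side1.npz")["p"];t=np.load("top1.npz")["p"]
a=cv2.resize(p[150:290,240:400,::-1],(400,350));b=cv2.resize(t[125:265,260:420,::-1],(400,350));cv2.imwrite("pics/a1.png",np.hstack([a,b]))
E
```

```text
time: 2.98
ee_pos: [412.4, 361.1, 132.2]
eef_rot: [0.057, 0.998, -0.0, -0.0]
contact_force: [-0.1, 0.8, -3.3]
gripper_width: 39.8
finger_force: 30.0
time: 3.85
ee_pos: [420.4, 8.1, 130.4]
eef_rot: [0.021, 1.0, 0.0, -0.001]
contact_force: [1.3, 0.7, -4.3]
gripper_width: 39.8
finger_force: 30.0
time: 4.85
ee_pos: [425.7, -343.6, 130.4]
eef_rot: [-0.01, 1.0, 0.0, -0.001]
contact_force: [-0.0, 1.8, -4.4]
gripper_width: 39.8
finger_force: 30.0
[-0.8955277381384588, 0.24358399465468938, 1.7679486768030739, -0.0011843784994325789, 1.1309100152265212, -2.48562727059083] [ 425.6690661  -343.59738671  130.37255544] [-0.00576892  1.79880736 -4.35956037] [ 0.0684267  -0.01416033 -0.01948486] [-0.012217    0.99992537  0.          0.        ]
side blue 331 [ 394.3 -347.5  159.5] [ 362. -364.  137.] [ 441. -313.  171.] (array([ 401.1, -342.7]), array([83.1, 47.9]), 17.1) -167.7
top blue 11 [ 468.8 -335.1  159.6] [ 465. -340.  152.] [ 474. -330.  164.] (array([ 468.2, -335.2]), array([8.3, 9.1]), 71.9) 129.4
```

View pics/a1.png

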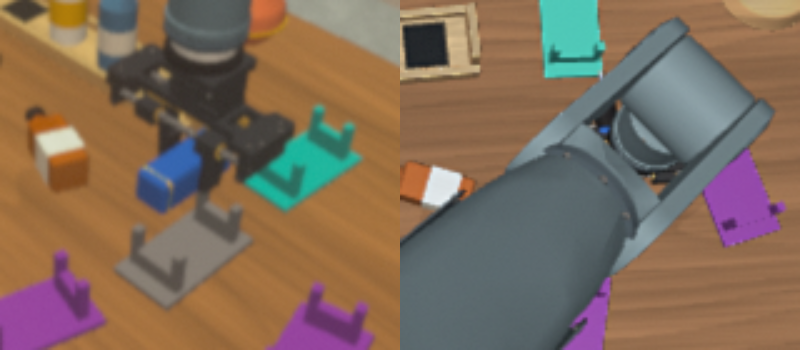

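The tool hangs level above the grey cradle (left half at (180,170)), with its nose pointing away. I lower it now.

```bash
python3 -m crank '[[[-0.001,0.001,0.06,0,0,-0.004,-1],[0,0,0.05,0,0,0,-1],[0,0,0.03,0,0,0,-1],[0,0,0.015,0,0,0,-1],[0,0,0.01,0,0,0,-1],[0,0,0,0,0,0,-1]]]'
```

```text
time: 5.7
ee_pos: [427.6, -340.0, 48.9]
eef_rot: [-0.013, 1.0, -0.0, 0.0]
contact_force: [0.7, 0.8, -1.4]
gripper_width: 39.8
finger_force: 30.0
```

```bash
python3 -m crank '[[[0,0,0,0,0,0,-1],[0,0,0,0,0,0,-1]]]'
```

```text
time: 5.95
ee_pos: [427.5, -340.0, 48.9]
eef_rot: [-0.013, 1.0, -0.0, 0.0]
contact_force: [0.6, 0.7, -2.1]
gripper_width: 39.9
finger_force: 30.0
```

```bash
python3 -m crank '[[[0.002,-0.004,0,0,0,0,-1],[0,-0.004,0,0,0,0,-1],[0,0,0,0,0,0,-1],[0,0,0,0,0,0,-1]]]';python3 -m crank '[[[0,0,0.008,0,0,0,-1],[0,0,0.008,0,0,0,-1],[0,0,0,0,0,0,-1],[0,0,0,0,0,0,-1]]]'
```

```text
time: 6.45
ee_pos: [426.5, -344.5, 48.9]
eef_rot: [-0.013, 1.0, -0.0, 0.0]
contact_force: [0.6, 1.0, -0.3]
gripper_width: 39.2
finger_force: 30.0
time: 6.95
ee_pos: [426.5, -344.2, 40.6]
eef_rot: [-0.013, 1.0, -0.0, 0.0]
contact_force: [-0.9, -0.8, -0.5]
gripper_width: 39.5
finger_force: 30.0
```

```bash
python3 -m crank '[[[0,0,0.005,0,0,0,-1],[0,0,0,0,0,0,-1]]]';python3 -m crank '[[[0,0,0.004,0,0,0,-1],[0,0,0,0,0,0,-1]]]'
```

```text
time: 7.2
ee_pos: [426.4, -344.1, 38.1]
eef_rot: [-0.013, 1.0, 0.0, -0.0]
contact_force: [-3.5, -0.0, 1.8]
gripper_width: 39.8
finger_force: 30.0
time: 7.45
ee_pos: [426.5, -344.2, 36.6]
eef_rot: [-0.013, 1.0, -0.0, -0.0]
contact_force: [-4.4, 1.1, 5.5]
gripper_width: 39.5
finger_force: 30.0
```

```bash
python3 - <<'E'
from plan import *
p,d=capture("side");W=cloud("side",p,d);h=hsv(p);H,S,V=h[...,0],h[...,1],h[...,2]
P=W[cut(p,W,340,425,-400,-290,30,120)&(H>100)&(H<128)&(S>130)]
for a in range(360,425,10):
    Q=P[(P[:,0]>a)&(P[:,0]<a+10)]
    if len(Q)>3: print(a,len(Q),np.percentile(Q[:,2],[5,95]).round(1),np.percentile(Q[:,1],[5,95]).round(1))
cv2.imwrite("pics/a2.png",cv2.resize(p[195:285,270:370,::-1],(700,600),interpolation=cv2.INTER_CUBIC))
E
```

```text
360 68 [48.2 71.3] [-361.9 -334.3]
370 9 [63.4 71.6] [-361.7 -335.1]
380 37 [67.6 73. ] [-362.7 -329.9]
390 43 [ 66.3 109.9] [-371.9 -330.7]
400 45 [57.8 72.3] [-363.2 -328.8]
410 49 [56.9 72.3] [-362.5 -323.3]
420 14 [67.7 72. ] [-355.1 -324.5]
```

View pics/a2.png

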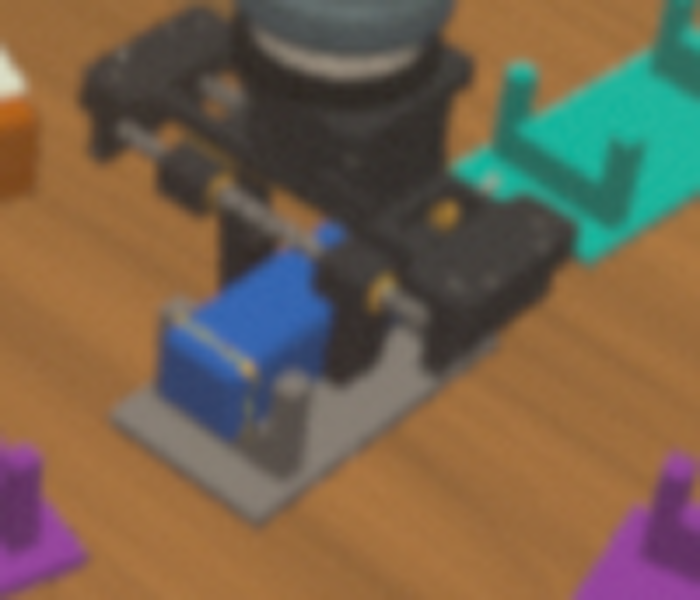

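The tool sits down in the slots: its top is at about 71 mm and the contact force is up. I release, back off and fit the arm's kinematics on the way.

```bash
python3 -m crank '[[[0,0,0,0,0,0,-0.3],[0,0,0,0,0,0,0.3],[0,0,0,0,0,0,0.3],[0,0,-0.02,0,0,0,1],[0,0,-0.08,0,0,0,1],[0,0,-0.12,0,0,0,1],[0,0,-0.1,0,0,0,1],[0,0,0,0,0,0,1]]]'
cat > pts.json <<'E'
E
python3 - <<'E'
from plan import *
be=np.radians(30);u=np.array([np.cos(np.radians(69.9)),np.sin(np.radians(69.9)),0])
A=frame(u,-u*np.sin(be)-[0,0,np.cos(be)])
go([([430,-150,220],A,11,1)])
print(get_state()["q"].tolist(),get_state()["ee_pos"].tolist())
for n in("top","side"):
    p,d=capture(n);W=cloud(n,p,d);h=hsv(p);H,S,V=h[...,0],h[...,1],h[...,2]
    for nm,b in(("handle",(360,465,-400,-290,63,78)),("all",(330,580,-400,-290,44,90))):
        P=W[cut(p,W,*b)&(H>100)&(H<128)&(S>130)]
        if len(P)>8: print(n,nm,len(P),rect(P),np.percentile(P[:,2],[5,50,95]).round(1))
E
```

```text
time: 8.5
ee_pos: [428.6, -346.4, 202.0]
eef_rot: [-0.014, 1.0, -0.004, 0.003]
contact_force: [0.5, 0.5, -0.3]
gripper_width: 88.4
finger_force: 0.0
11 rows (mm 18, deg 10.4 per row)
   [-0.001, 0.036, -0.004, 0.059, -0.039, 0.219, 1]
   [0.005, 0.035, -0.005, 0.059, -0.039, 0.219, 1]
   [0.011, 0.034, -0.007, 0.059, -0.039, 0.219, 1]
   [0.016, 0.031, -0.009, 0.059, -0.039, 0.219, 1]
   [0.021, 0.027, -0.011, 0.059, -0.039, 0.219, 1]
   [0.025, 0.023, -0.013, 0.059, -0.039, 0.219, 1]
   [0.028, 0.018, -0.014, 0.059, -0.039, 0.219, 1]
   [0.03, 0.012, -0.016, 0.059, -0.039, 0.219, 1]
   [0.031, 0.006, -0.017, 0.059, -0.039, 0.219, 1]
   [0.031, -0.0, -0.018, 0.059, -0.039, 0.219, 1]
   [0.03, -0.006, -0.019, 0.059, -0.039, 0.219, 1]
[-0.8951661639474848, 0.15690737339975358, 1.7119161235446805, 0.0001331222083289747, 1.262535210920817, -2.4930512373133102] [428.64648266408733, -346.4065724162253, 201.95302320898995]
side handle 338 (array([ 413.9, -345.6]), array([101.8,  36.9]), 1.3) [65.3 70.1 72.7]
side all 377 (array([ 421.4, -345.5]), array([116.7,  36.9]), 1.3) [63.3 69.9 72.7]
```

```bash
python3 -m crank '[[[-0.001,0.036,-0.004,0.059,-0.039,0.219,1],[0.005,0.035,-0.005,0.059,-0.039,0.219,1],[0.011,0.034,-0.007,0.059,-0.039,0.219,1],[0.016,0.031,-0.009,0.059,-0.039,0.219,1],[0.021,0.027,-0.011,0.059,-0.039,0.219,1],[0.025,0.023,-0.013,0.059,-0.039,0.219,1],[0,0,0,0,0,0,1]]]' >/dev/null
python3 -c "
from rig import *
s=get_state();print(s['q'].tolist(),s['ee_pos'].tolist(),s['eef_rot'].tolist())"
python3 -m crank '[[[0.028,0.018,-0.014,0.059,-0.039,0.219,1],[0.03,0.012,-0.016,0.059,-0.039,0.219,1],[0.031,0.006,-0.017,0.059,-0.039,0.219,1],[0.031,0,-0.018,0.059,-0.039,0.219,1],[0.03,-0.006,-0.019,0.059,-0.039,0.219,1],[0,0,0,0,0,0,1],[0,0,0,0,0,0,1]]]'
python3 -c "
from rig import *
s=get_state();print(s['q'].tolist(),s['ee_pos'].tolist(),s['eef_rot'].tolist())"
```

```text
[-0.5911398563254205, -0.07862793468583171, 1.9830971353117446, -0.28147804202844856, 1.0534675543840104, -1.037915584489338] [425.67148406821696, -234.40549655130658, 204.78543140232145] [0.47640046249861623, 0.8651444915589834, -0.13035701604409491, 0.08703250211462495]
time: 10.35
ee_pos: [425.9, -148.2, 214.0]
eef_rot: [0.786, 0.562, -0.213, 0.143]
contact_force: [-0.4, -0.5, 0.2]
gripper_width: 88.0
finger_force: 0.0
[-0.2555128834372431, 0.03932162785554052, 1.903605726072535, -0.537246266436947, 1.2992811321984912, 0.24812397268871028] [425.8743605453563, -148.2121483039748, 214.02089864915655] [0.7863673481864661, 0.5620350360175973, -0.21284673133130966, 0.142966013291484]
```

```bash
cat > kin.py <<'E'
from plan import *
from scipy.optimize import least_squares
lim=np.array([[-2.99,2.99],[-.89,2.07],[.3,2.58],[-1.14,4.28],[0,2.63],[-3.12,3.12]])
S=[([1.05269271,.181534479,1.60798891,2e-5,1.35378501,-.206290266],[176.1,546.8,237.8],[.155277978,.987870444,-.0008,-.0003]),
([0.503695765983759,0.2869895625257515,1.7799229690732838,0.0004310246030155264,1.07555053197072,-0.9525973110008119],[412.11,361.76,102.1],[.057,.998,0,0]),
([0.5035366859840428,0.446896695354098,1.8027782975827706,0,0.889729682560388,-0.9535614490157915],[413.3,362.2,7.5],[.057,.998,.001,.001]),
([-0.8955277381384588,0.24358399465468938,1.7679486768030739,-0.0011843784994325789,1.1309100152265212,-2.48562727059083],[425.67,-343.6,130.37],[-.01,1,0,-.001]),
([-0.8951661639474848,0.15690737339975358,1.7119161235446805,0.0001331222083289747,1.262535210920817,-2.4930512373133102],[428.6,-346.4,202],[-.014,1,-.004,.003]),
([-0.5911398563254205,-0.07862793468583171,1.9830971353117446,-0.28147804202844856,1.0534675543840104,-1.037915584489338],[425.67148406821696,-234.40549655130658,204.78543140232145],[0.47640046249861623,0.8651444915589834,-0.13035701604409491,0.08703250211462495]),
([-0.2555128834372431,0.03932162785554052,1.903605726072535,-0.537246266436947,1.2992811321984912,0.24812397268871028],[425.8743605453563,-148.2121483039748,214.02089864915655],[0.7863673481864661,0.5620350360175973,-0.21284673133130966,0.142966013291484])]
# link offsets: shoulder(3), L1(3), L2(3), d6(3); signs s4,s6
def fk(q,P,s4,s6,pts=False):
    a1,d1,lat,L1,a3,L2,d6,dx,dy=P
    rz=lambda a:Ro.from_rotvec([0,0,a]);ry=lambda a:Ro.from_rotvec([0,a,0])
    R=rz(q[0]);p=R.apply([a1,lat,d1]);sh=p
    R=R*ry(q[1]);p=p+R.apply([0,0,L1]);el=p
    R=R*ry(q[2]);p=p+R.apply([a3,0,L2]);wr=p
    R=R*rz(s4*q[3])*ry(q[4]);p=p+R.apply([dx,dy,d6])
    R=R*rz(s6*q[5]+np.pi/2*1)
    return (p,R,sh,el,wr) if pts else (p,R)
def fit():
    best=None
    for s4 in(1,-1):
        for s6 in(1,-1):
            def f(P):
                r=[]
                for q,p,qu in S:
                    a,R=fk(q,P,s4,s6);r+=list(a-p)
                    # orientation check separately
                return np.r_[r,(P-[0,300,118,400,0,400,200,0,0])*.01]
            s=least_squares(f,[0,300,118,400,0,400,200,0,0])
            e=[np.degrees((fk(q,s.x,s4,s6)[1].inv()*Ro.from_quat(qu)).magnitude()) for q,p,qu in S]
            if best is None or s.cost<best[0]: best=(s.cost,s.x,s4,s6,e,np.abs(s.fun[:21]).max())
            print(s4,s6,round(s.cost,1),s.x.round(1),np.round(e,1))
    return best
E
python3 -c "
from kin import *
fit()"
```

```text
1 1 1.7 [1.000e-01 3.133e+02 1.178e+02 4.379e+02 8.520e+01 5.144e+02 3.114e+02
 1.000e-01 0.000e+00] [0.  0.1 0.1 0.  0.1 0.  0. ]
1 -1 1.7 [1.000e-01 3.133e+02 1.178e+02 4.379e+02 8.520e+01 5.144e+02 3.114e+02
 1.000e-01 0.000e+00] [ 23.6 109.2 109.2  75.2  74.3 118.9  28.4]
-1 1 4713.1 [ -42.6 -128.   -13.7  296.8   10.   497.1 -191.2  -60.6  124.5] [ 0.   0.1  0.1  0.2  0.1 32.3 61.6]
-1 -1 4713.1 [ -42.6 -128.   -13.7  296.8   10.   497.1 -191.2  -60.6  124.5] [ 23.6 109.2 109.2  75.1  74.3 136.6  59.9]
```

```bash
cat >> kin.py <<'E'
PP=np.array([.1,313.3,117.8,437.9,85.2,514.4,311.4,.1,0])
if __import__("os").path.exists("pp.npy"): PP=np.load("pp.npy")
def F(q,pts=False): return fk(q,PP,1,1,pts)
def ik(q0,p,R,b=lim):
    def f(q):
        a,Q=F(q); return np.r_[(a-p)/300,(Q.inv()*R).as_rotvec()]
    s=least_squares(f,np.clip(q0,b[:,0]+1e-6,b[:,1]-1e-6),bounds=(b[:,0],b[:,1]),xtol=1e-12,ftol=1e-12,gtol=1e-12);return s.x,np.linalg.norm(s.fun)
def cap(ud,be,stand,e=0):
    a=np.radians(ud);u=np.array([np.cos(a),np.sin(a),0]);b=np.radians(be);Z=np.array([0,0,1.])
    if stand: return frame(Z,u*np.cos(b)-Z*np.sin(b)),Z,-u      # rot, bottle axis, side facing gripper
    return frame(u,-u*np.sin(b)-Z*np.cos(b)),u,Z
def tcp(base,h,off,ud,be,stand):
    """base = axis point at the object's underside"""
    R,ax,n=cap(ud,be,stand); g=np.array(base)+ax*h+n*off
    return g+R.apply([0,0,18.7]),R
amb=lambda be,h=75,off=6:tcp(np.array([432.4,-134,24])-47.5*np.array([np.cos(np.radians(69.9)),np.sin(np.radians(69.9)),0]),h,off,69.9,be,False)
tin=lambda be,h=75,off=6:tcp(np.array([465.6,130.3,25])-60*np.array([np.cos(np.radians(-63)),np.sin(np.radians(-63)),0]),h,off,-63,be,False)
def place(m,be,h=75,off=6,dz=0,ud=1.4):
    b={1:[637,-138.5,12+dz],2:[629.2,162.5,12+dz]}[m]; return tcp(b,h,off,ud,be,True)
E
python3 - <<'E'
from kin import *
np.save("pp.npy",[x for x in fit()[1]])
rng=np.random.default_rng(0)
def sols(p,R):
    out=[]
    for _ in range(25):
        q,e=ik(rng.uniform(lim[:,0],lim[:,1]),p,R)
        if e<1e-3 and not any(np.abs(q-o).max()<.05 for o in out): out.append(q)
    return out
for be in(10,20,30,40):
    for nm,(p,R) in dict(amb=amb(be),tin=tin(be),p1=place(1,be),p2=place(2,be)).items():
        for q in sols(p,R):
            P=F(q,True); print(be,nm,p.round(),q.round(2),"elbow z %.0f wrist z %.0f"%(P[3][2],P[4][2]))
E
```

```text
1 1 1.7 [1.000e-01 3.133e+02 1.178e+02 4.379e+02 8.520e+01 5.144e+02 3.114e+02
 1.000e-01 0.000e+00] [0.  0.1 0.1 0.  0.1 0.  0. ]
1 -1 1.7 [1.000e-01 3.133e+02 1.178e+02 4.379e+02 8.520e+01 5.144e+02 3.114e+02
 1.000e-01 0.000e+00] [ 23.6 109.2 109.2  75.2  74.3 118.9  28.4]
-1 1 4713.1 [ -42.6 -128.   -13.7  296.8   10.   497.1 -191.2  -60.6  124.5] [ 0.   0.1  0.1  0.2  0.1 32.3 61.6]
-1 -1 4713.1 [ -42.6 -128.   -13.7  296.8   10.   497.1 -191.2  -60.6  124.5] [ 23.6 109.2 109.2  75.1  74.3 136.6  59.9]
10 amb [ 441. -111.   12.] [-0.39  0.3   2.02 -0.24  0.83  0.12] elbow z 731 wrist z 318
10 tin [471. 120.  13.] [-0.09  0.36  1.93  0.18  0.95  2.46] elbow z 722 wrist z 319
10 p1 [ 649. -138.   84.] [-0.72  0.68  2.15  2.33  1.17 -1.34] elbow z 653 wrist z 138
10 p2 [642. 163.  84.] [ 0.11  0.68  2.15  3.24  1.09 -1.6 ] elbow z 654 wrist z 138
20 amb [ 440. -114.   12.] [-0.28  0.35  1.99 -0.46  0.88  0.38] elbow z 724 wrist z 305
20 tin [470. 123.  13.] [-0.18  0.42  1.88  0.32  1.08  2.31] elbow z 713 wrist z 306
20 p1 [ 649. -138.   81.] [-0.7   0.54  2.16  2.24  0.92 -1.21] elbow z 689 wrist z 187
20 p2 [641. 163.  81.] [ 0.11  0.54  2.17  3.25  0.79 -1.62] elbow z 690 wrist z 187
30 amb [ 439. -117.   14.] [-0.18  0.43  1.94 -0.64  0.97  0.59] elbow z 712 wrist z 283
30 tin [468. 125.  15.] [-0.25  0.5   1.83  0.41  1.21  2.2 ] elbow z 698 wrist z 284
30 p1 [ 647. -138.   78.] [-0.66  0.43  2.15  2.06  0.67 -0.99] elbow z 712 wrist z 233
30 p2 [639. 163.  78.] [ 0.1   0.42  2.15  3.29  0.48 -1.66] elbow z 713 wrist z 233
40 amb [ 438. -119.   16.] [-0.1   0.52  1.89 -0.78  1.09  0.75] elbow z 694 wrist z 254
40 tin [467. 128.  17.] [-0.3   0.59  1.77  0.49  1.35  2.12] elbow z 678 wrist z 255
40 p1 [ 645. -138.   75.] [-0.62  0.35  2.09  1.7   0.48 -0.59] elbow z 724 wrist z 275
40 p2 [638. 163.  75.] [ 0.1   0.35  2.1   3.44  0.19 -1.82] elbow z 725 wrist z 275
```

```bash
cat >> kin.py <<'E'
def emit(poses,g,p=None,R=None):
    """rows through the poses, each from where the rounded rows before it led"""
    if p is None:p,R=st()
    for q,S in poses:
        s=np.round(R.inv().apply(np.array(q)-p)/500,3);w=np.round((R.inv()*S).as_rotvec()/(np.pi/4),3)
        fl=" !!" if np.linalg.norm(s)>.125 or np.linalg.norm(w)>.236 else ""
        print(json.dumps([*(s+0).tolist(),*(w+0).tolist(),g])+","+fl)
        p=p+R.apply(s*500);R=R*Ro.from_rotvec(w*np.pi/4)
    return p,R
def lin(p,R,q,S,n):
    w=(R.inv()*S).as_rotvec();return [(p+(np.array(q)-p)*k/n,R*Ro.from_rotvec(w*k/n)) for k in range(1,n+1)]
def jpath(q0,q1,n,mid=None):
    t=np.linspace(0,1,n+1)[1:];t=t*t*(3-2*t)*.6+t*.4
    if mid is None: Q=[q0+(q1-q0)*x for x in t]
    else: Q=[q0+(q1-q0)*x+mid*4*x*(1-x) for x in t]
    return Q
def check(Q,h,L,off=6,be=30):
    b=np.radians(be);lo=1e9;out=[]
    B=np.array([[x,y,z] for x in(-37.5,37.5) for y in(-93.5,93.5) for z in(-64,-150)])
    # bottle axis in tool frame: x*cos(be) - z*sin(be); toward-gripper normal: -z cos - x sin
    ax=np.array([np.cos(b),0,-np.sin(b)]);n=np.array([-np.sin(b),0,-np.cos(b)]);g=np.array([0,0,-18.7])
    O=np.array([g-n*off+ax*k+n*i*25+np.array([0,j*25,0]) for k in(-h,L-h) for i in(-1,1) for j in(-1,1)])
    for q in Q:
        p,R=F(q);X=p+R.apply(B);Y=p+R.apply(O);out.append((int(X[:,2].min()),int(Y[:,2].min()),int(Y[:,0].max()),int(X[:,0].max())))
    return out
E
python3 - <<'E'
from kin import *
p,R=amb(30);z=R.apply([0,0,1])
p0,R0=st()
print("pick",p.round(1));a=emit(lin(p0,R0,p-70*z,R,3)+lin(p-70*z,R,p,R,3),1)
E
```

```text
pick [ 438.6 -117.    13.8]
[0.086, 0.003, 0.058, -0.002, -0.002, 0.009, 1],
[0.086, 0.002, 0.058, -0.001, -0.002, 0.01, 1],
[0.086, 0.002, 0.058, -0.002, -0.002, 0.009, 1],
[0.0, 0.0, 0.047, 0.0, 0.0, 0.0, 1],
[0.0, 0.0, 0.046, 0.0, 0.0, 0.0, 1],
[0.0, 0.0, 0.047, 0.0, 0.0, 0.0, 1],
```

```bash
python3 -m crank '[[[0.086,0.003,0.058,-0.002,-0.002,0.009,1],[0.086,0.002,0.058,-0.001,-0.002,0.01,1],[0.086,0.002,0.058,-0.002,-0.002,0.009,1],[0,0,0.047,0,0,0,1],[0,0,0.046,0,0,0,1],[0,0,0.037,0,0,0,1],[0,0,0.01,0,0,0,1],[0,0,0,0,0,0,-1],[0,0,0,0,0,0,-1],[0,0,0,0,0,0,-1]]]' 35
python3 -m crank '[[[0,0,0,0,0,0,-1],[0,0,0,0,0,0,-1],[0,0,0,0,0,0,-1]]]'
python3 - <<'E'
from kin import *
s=get_state();print(s["ee_pos"],amb(30)[0],s["q"].round(3))
p0,R0=st()
pl=p0+[0,0,140];q0,e=ik(s["q"],pl,R0);print(e,q0.round(2))
pq,RR=place(1,30,dz=90);q1,e=ik(np.array([-.66,.43,2.15,2.06,.67,-.99]),pq,RR);print(e,q1.round(2))
for mid in(None,np.array([0,-.3,0,0,.2,0]),np.array([0,-.3,.1,0,.4,0])):
    Q=jpath(q0,q1,16,mid);print(check(Q,75,132));print(max(np.abs(np.diff([q0]+Q,axis=0)).max(0)))
E
```

```text
time: 11.6
ee_pos: [440.5, -116.7, 15.1]
eef_rot: [0.793, 0.551, -0.211, 0.15]
contact_force: [-0.4, -0.4, 0.1]
gripper_width: 60.6
finger_force: 0.0
time: 11.98
ee_pos: [440.2, -116.7, 14.8]
eef_rot: [0.793, 0.551, -0.211, 0.15]
contact_force: [-0.6, 3.8, 3.9]
gripper_width: 47.4
finger_force: 35.0
[ 440.17939548 -116.69524061   14.81541075] [ 438.63742346 -116.95543932   13.80532495] [-0.18   0.427  1.941 -0.638  0.975  0.596]
6.569856731104068e-16 [-0.18  0.16  1.91 -0.55  1.22  0.41]
1.5882311441760775e-15 [-0.66  0.18  2.16  1.77  0.59 -0.63]
[(180, 121, 485, 562), (167, 97, 486, 561), (155, 73, 489, 560), (147, 51, 498, 562), (140, 35, 512, 566), (132, 26, 533, 576), (129, 25, 558, 593), (132, 30, 585, 610), (137, 41, 612, 626), (142, 54, 635, 638), (148, 67, 653, 644), (154, 79, 664, 644), (159, 89, 669, 639), (163, 95, 669, 631), (165, 99, 666, 621), (167, 102, 662, 612)]
0.1881287456502707
[(199, 139, 484, 560), (210, 138, 483, 555), (222, 137, 485, 550), (237, 137, 492, 548), (248, 139, 504, 551), (251, 144, 521, 564), (255, 154, 544, 580), (258, 167, 569, 598), (262, 182, 597, 617), (262, 193, 623, 634), (258, 198, 650, 645), (248, 192, 671, 650), (231, 174, 681, 648), (209, 150, 681, 638), (186, 124, 673, 625), (167, 102, 662, 612)]
0.1881287456502707
[(192, 136, 470, 550), (193, 130, 451, 532), (194, 122, 434, 514), (196, 114, 422, 500), (201, 108, 420, 491), (199, 108, 429, 490), (203, 114, 449, 497), (212, 126, 479, 521), (225, 143, 517, 550), (236, 160, 558, 580), (242, 172, 597, 607), (236, 173, 632, 625), (224, 162, 659, 633), (205, 143, 670, 631), (185, 121, 669, 623), (167, 102, 662, 612)]
0.1881287456502707
```

```bash
python3 - <<'E'
from kin import *
s=get_state();p0,R0=st()
pl=p0+[0,0,140];q0,e=ik(s["q"],pl,R0)
pq,RR=place(1,30,dz=90);q1,e=ik(np.array([-.66,.43,2.15,2.06,.67,-.99]),pq,RR)
Q=jpath(q0,q1,20,np.array([0,-.3,0,0,.2,0]))
print(np.abs(np.diff(Q,axis=0)).max(0))
emit(lin(p0,R0,pl,R0,4)+[F(q) for q in Q],-1)
E
```

```text
[0.0312267  0.04299753 0.01639408 0.15069907 0.05991924 0.06731424]
[-0.035, 0.0, -0.061, 0.0, 0.0, 0.0, -1],
[-0.035, 0.001, -0.06, 0.0, 0.0, 0.0, -1],
[-0.035, 0.0, -0.061, 0.0, 0.0, 0.0, -1],
[-0.035, 0.0, -0.06, 0.0, 0.0, 0.0, -1],
[0.011, -0.012, -0.014, 0.014, 0.066, 0.019, -1],
[0.017, -0.014, -0.017, 0.014, 0.089, 0.021, -1],
[0.025, -0.015, -0.021, 0.012, 0.11, 0.023, -1],
[0.034, -0.013, -0.022, 0.007, 0.131, 0.021, -1],
[0.043, -0.01, -0.022, -0.001, 0.146, 0.02, -1],
[0.051, -0.004, -0.021, -0.011, 0.16, 0.018, -1],
[0.056, 0.004, -0.018, -0.024, 0.168, 0.019, -1],
[0.059, 0.013, -0.014, -0.037, 0.172, 0.022, -1],
[0.057, 0.023, -0.01, -0.05, 0.17, 0.029, -1],
[0.051, 0.033, -0.005, -0.065, 0.163, 0.039, -1],
[0.041, 0.043, -0.002, -0.08, 0.149, 0.052, -1],
[0.026, 0.051, 0.002, -0.092, 0.131, 0.066, -1],
[0.011, 0.058, 0.005, -0.103, 0.108, 0.081, -1],
[-0.006, 0.062, 0.006, -0.11, 0.08, 0.091, -1],
[-0.023, 0.064, 0.007, -0.113, 0.053, 0.1, -1],
[-0.036, 0.062, 0.007, -0.111, 0.025, 0.102, -1],
[-0.045, 0.058, 0.007, -0.104, 0.002, 0.099, -1],
[-0.049, 0.052, 0.007, -0.092, -0.015, 0.09, -1],
[-0.048, 0.044, 0.006, -0.076, -0.024, 0.078, -1],
[-0.04, 0.033, 0.006, -0.058, -0.025, 0.059, -1],
```

```bash
python3 -m crank '[[[-0.035,0,-0.061,0,0,0,-1],[-0.035,0.001,-0.06,0,0,0,-1],[-0.035,0,-0.061,0,0,0,-1],[-0.035,0,-0.06,0,0,0,-1],[0.011,-0.012,-0.014,0.014,0.066,0.019,-1],[0.017,-0.014,-0.017,0.014,0.089,0.021,-1],[0.025,-0.015,-0.021,0.012,0.11,0.023,-1],[0.034,-0.013,-0.022,0.007,0.131,0.021,-1],[0.043,-0.01,-0.022,-0.001,0.146,0.02,-1],[0.051,-0.004,-0.021,-0.011,0.16,0.018,-1]]]'
python3 -m crank '[[[0.056,0.004,-0.018,-0.024,0.168,0.019,-1],[0.059,0.013,-0.014,-0.037,0.172,0.022,-1],[0.057,0.023,-0.01,-0.05,0.17,0.029,-1],[0.051,0.033,-0.005,-0.065,0.163,0.039,-1],[0.041,0.043,-0.002,-0.08,0.149,0.052,-1]]]'
python3 -c "
from kin import *
s=get_state();print(s['q'].round(2))"
```

```text
time: 13.22
ee_pos: [450.0, -7.1, 184.9]
eef_rot: [0.85, 0.527, 0.015, -0.006]
contact_force: [0.0, 1.1, -4.3]
gripper_width: 47.5
finger_force: 35.0
time: 13.85
ee_pos: [555.4, 69.7, 248.3]
eef_rot: [0.833, 0.434, 0.332, -0.092]
contact_force: [-0.1, 0.4, -4.5]
gripper_width: 47.9
finger_force: 35.0
[-0.45 -0.12  2.06  0.76  1.06 -0.18]
```

```bash
python3 -m crank '[[[0.026,0.051,0.002,-0.092,0.131,0.066,-1],[0.011,0.058,0.005,-0.103,0.108,0.081,-1],[-0.006,0.062,0.006,-0.11,0.08,0.091,-1],[-0.023,0.064,0.007,-0.113,0.053,0.1,-1],[-0.036,0.062,0.007,-0.111,0.025,0.102,-1]]]'
python3 -m crank '[[[-0.045,0.058,0.007,-0.104,0.002,0.099,-1],[-0.049,0.052,0.007,-0.092,-0.015,0.09,-1],[-0.048,0.044,0.006,-0.076,-0.024,0.078,-1],[-0.04,0.033,0.006,-0.058,-0.025,0.059,-1],[0,0,0,0,0,0,-1],[0,0,0,0,0,0,-1]]]'
python3 - <<'E'
from kin import *
s=get_state();p0,R0=st();print(s["q"].round(2),"goal",place(1,30,dz=90)[0].round(1),place(1,30,dz=90)[1].as_quat().round(3))
for n in("top","side"):
    p,d=capture(n);np.savez(n+"2.npz",p=p,d=d);W=cloud(n,p,d);h=hsv(p);H,S,V=h[...,0],h[...,1],h[...,2]
    P=W[cut(p,W,560,720,-220,-70,80,300)&(H<14)&(S>150)&(V>80)]
    if len(P)>8:print(n,len(P),P.mean(0).round(1),np.percentile(P,[3,97],axis=0).round(1),rect(P))
a=np.load("side2.npz")["p"];b=np.load("top2.npz")["p"]
cv2.imwrite("pics/a3.png",np.hstack([cv2.resize(a[60:220,200:360,::-1],(400,400)),cv2.resize(b[80:240,200:360,::-1],(400,400))]))
E
```

```text
time: 14.48
ee_pos: [652.9, -37.4, 245.5]
eef_rot: [0.838, 0.184, 0.511, -0.052]
contact_force: [0.5, 0.4, -2.5]
gripper_width: 48.1
finger_force: 35.0
time: 15.22
ee_pos: [646.7, -137.8, 167.1]
eef_rot: [0.866, 0.011, 0.5, -0.007]
contact_force: [-0.4, -0.3, -2.3]
gripper_width: 47.5
finger_force: 35.0
[-0.66  0.18  2.17  1.77  0.6  -0.63] goal [ 647.2 -138.3  167.6] [ 0.866  0.011  0.5   -0.006]
top 194 [ 627.1 -139.8  198.4] [[ 611.9 -163.   184.3]
 [ 654.9 -118.5  211.6]] (array([ 633.9, -140.9]), array([46.7, 47.1]), 2.4)
side 45 [ 621.5 -141.7  156.8] [[ 609.7 -160.5  113.9]
 [ 654.  -123.5  214. ]] (array([ 631.5, -140.1]), array([44.4, 40.7]), 6.7)
```

View pics/a3.png

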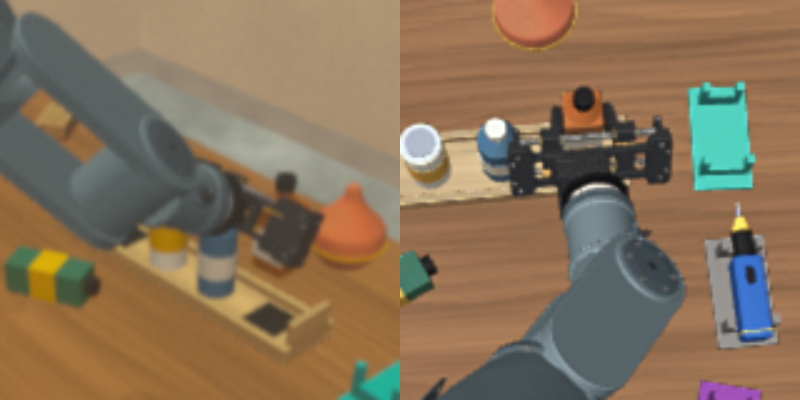

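```bash
python3 - <<'E'
from kin import *
p0,R0=st();R1=place(1,30)[1]
p=emit(lin(p0,R0,p0+[2.5,0,-78],R1,4)+[(p0+[2.5,0,-84],R1),(p0+[2.5,0,-87],R1),(p0+[2.5,0,-89],R1),(p0+[2.5,0,-91],R1),(p0+[2.5,0,-93],R1)],-1)
E
```

```text
[-0.033, 0.0, 0.021, 0.0, 0.0, 0.0, -1],
[-0.033, 0.0, 0.02, 0.0, -0.001, 0.001, -1],
[-0.033, 0.0, 0.021, -0.001, 0.0, 0.0, -1],
[-0.034, 0.0, 0.02, 0.0, 0.0, 0.001, -1],
[-0.01, 0.0, 0.006, 0.0, 0.0, 0.0, -1],
[-0.005, 0.0, 0.003, 0.0, 0.0, 0.0, -1],
[-0.004, 0.0, 0.002, 0.0, 0.0, 0.0, -1],
[-0.003, 0.0, 0.002, 0.0, 0.0, 0.0, -1],
[-0.004, 0.0, 0.002, 0.0, 0.0, 0.0, -1],
```

```bash
python3 -m crank '[[[-0.033,0,0.021,0,0,0,-1],[-0.033,0,0.02,0,-0.001,0.001,-1],[-0.033,0,0.021,-0.001,0,0,-1],[-0.034,0,0.02,0,0,0.001,-1],[-0.008,0,0.005,0,0,0,-1],[0,0,0,0,0,0,-1],[0,0,0,0,0,0,-1]]]'
python3 -m crank '[[[-0.005,0,0.003,0,0,0,-1],[0,0,0,0,0,0,-1]]]'
python3 -m crank '[[[-0.003,0,0.002,0,0,0,-1],[0,0,0,0,0,0,-1]]]'
```

```text
time: 16.2
ee_pos: [649.7, -138.5, 85.5]
eef_rot: [0.866, 0.01, 0.5, -0.006]
contact_force: [-0.7, -0.1, -2.7]
gripper_width: 47.8
finger_force: 35.0
time: 16.45
ee_pos: [649.2, -138.3, 81.6]
eef_rot: [0.866, 0.01, 0.5, -0.006]
contact_force: [-0.5, -0.0, -3.6]
gripper_width: 47.9
finger_force: 35.0
time: 16.7
ee_pos: [649.2, -138.2, 79.4]
eef_rot: [0.866, 0.01, 0.499, -0.006]
contact_force: [-0.7, -0.0, -3.2]
gripper_width: 47.5
finger_force: 35.0
```

```bash
python3 -m crank '[[[-0.002,0,0.001,0,0,0,-1],[0,0,0,0,0,0,-1]]]'
python3 -m crank '[[[-0.002,0,0.001,0,0,0,-1],[0,0,0,0,0,0,-1]]]'; python3 -m crank '[[[-0.002,0,0.001,0,0,0,-1],[0,0,0,0,0,0,-1]]]'
```

```text
time: 16.95
ee_pos: [649.2, -138.2, 78.3]
eef_rot: [0.866, 0.01, 0.499, -0.006]
contact_force: [0.0, -0.0, -2.6]
gripper_width: 47.4
finger_force: 35.0
time: 17.2
ee_pos: [649.1, -138.2, 77.2]
eef_rot: [0.866, 0.01, 0.5, -0.006]
contact_force: [0.7, -0.1, -3.4]
gripper_width: 47.7
finger_force: 35.0
time: 17.45
ee_pos: [649.4, -138.3, 76.6]
eef_rot: [0.866, 0.01, 0.5, -0.006]
contact_force: [0.5, 0.8, -2.2]
gripper_width: 47.6
finger_force: 35.0
```

```bash
python3 -m crank '[[[-0.002,0,0.001,0,0,0,-1],[0,0,0,0,0,0,-1]]]'
python3 -m crank '[[[-0.002,0,0.001,0,0,0,-1],[0,0,0,0,0,0,-1]]]'
python3 - <<'E'
from kin import *
for n in("top","side"):
    p,d=capture(n);np.savez(n+"2.npz",p=p,d=d);W=cloud(n,p,d);h=hsv(p);H,S,V=h[...,0],h[...,1],h[...,2]
    m=cut(p,W,580,690,-190,-85,10,200)
    A=W[m&(H<14)&(S>150)&(V>80)];C=W[m&(V<60)&(W[...,2]>128)&(W[...,0]>620)]
    print(n,len(A),np.percentile(A[:,2],[1,99]).round(1), "cap",len(C),C.mean(0).round(1) if len(C) else "",np.percentile(C[:,2],[50,97]).round(1) if len(C) else "")
E
```

```text
time: 17.7
ee_pos: [649.7, -138.3, 76.6]
eef_rot: [0.865, 0.01, 0.501, -0.006]
contact_force: [-5.9, 1.7, 6.1]
gripper_width: 47.8
finger_force: 35.0
time: 17.95
ee_pos: [650.1, -138.3, 76.7]
eef_rot: [0.865, 0.01, 0.502, -0.006]
contact_force: [-9.9, 2.7, 13.8]
gripper_width: 47.6
finger_force: 35.0
top 171 [ 89.1 129.7] cap 46 [ 636.4 -140.7  142. ] [142.4 146.2]
side 60 [ 18.7 130.4] cap 9 [ 630.5 -144.   140.8] [140.9 144.3]
```

```bash
python3 -m crank '[[[0.002,0,-0.001,0,0,0,-1],[0,0,0,0,0,0,-0.3],[0,0,0,0,0,0,0.2],[0,0,0,0,0,0,0.6],[0,0,0,0,0,0,1],[0,0,0,0,0,0,1],[0,0,0,0,0,0,1]]]'
python3 -m crank '[[[0,0,-0.03,0,0,0,1],[0,0,-0.06,0,0,0,1],[0,0,-0.1,0,0,0,1],[0,0,-0.1,0,0,0,1],[0,0,0,0,0,0,1],[0,0,0,0,0,0,1]]]'
python3 - <<'E'
from kin import *
s=get_state();p0,R0=st();q0=s["q"];print(q0.round(2))
for n in("top",):
    p,d=capture(n);np.savez(n+"2.npz",p=p,d=d);W=cloud(n,p,d);h=hsv(p);H,S,V=h[...,0],h[...,1],h[...,2]
    m=cut(p,W,580,690,-190,-85,10,200)
    A=W[m&(H<14)&(S>150)&(V>80)&(W[...,2]>95)];C=W[m&(V<60)&(W[...,2]>128)]
    print(rect(A),C.mean(0).round(1))
pt,RT=tin(30);z=RT.apply([0,0,1]);pre=pt-75*z
q1,e=ik([-.25,.5,1.83,.41,1.21,2.2],pre,RT);print(pt.round(1),e,q1.round(2))
for mid in(np.array([0,-.3,0,0,.2,0]),np.array([0,-.5,.2,0,.4,0])):
    Q=jpath(np.array(q0),q1,22,mid);print(check(Q,75,132));print(np.abs(np.diff(Q,axis=0)).max(0),[ [int(v) for v in F(q)[0]] for q in Q])
E
```

```text
time: 18.92
ee_pos: [649.0, -138.3, 75.0]
eef_rot: [0.866, 0.01, 0.5, -0.006]
contact_force: [-0.4, -0.1, -0.2]
gripper_width: 87.5
finger_force: 0.0
time: 19.68
ee_pos: [523.6, -141.9, 148.3]
eef_rot: [0.866, 0.009, 0.5, -0.005]
contact_force: [0.2, -0.4, -0.3]
gripper_width: 88.1
finger_force: 0.0
[-0.94  0.    2.43  1.65  0.79 -0.73]
(array([ 637.5, -140.3]), array([42.1, 49. ]), 86.0) [ 635.  -140.3  142.2]
[468.2 125.3  14.8] 1.0980082053767842e-15 [-0.3   0.41  1.78  0.38  1.35  2.22]
[(157, 95, 549, 498), (169, 111, 561, 510), (182, 129, 572, 523), (195, 147, 580, 535), (207, 164, 585, 546), (216, 180, 590, 556), (223, 194, 594, 561), (227, 203, 596, 564), (229, 207, 596, 562), (228, 209, 594, 556), (227, 207, 589, 546), (224, 203, 586, 548), (221, 197, 584, 558), (214, 188, 582, 569), (199, 176, 578, 578), (185, 162, 573, 587), (172, 147, 567, 593), (159, 129, 561, 600), (146, 111, 554, 608), (135, 93, 548, 612), (124, 77, 542, 615), (116, 64, 537, 617)]
[0.03790123 0.05602488 0.03882376 0.07492798 0.05133925 0.17382541] [[532, -132, 162], [542, -119, 180], [551, -102, 199], 
[... 522 characters left out ...]
), (221, 215, 486, 452), (223, 214, 477, 440), (223, 212, 476, 453), (214, 207, 477, 468), (205, 199, 481, 486), (196, 187, 487, 506), (185, 168, 495, 530), (173, 146, 504, 553), (159, 123, 514, 574), (144, 101, 523, 592), (129, 81, 531, 606), (116, 64, 537, 617)]
[0.03790123 0.08128647 0.05604012 0.07492798 0.07568923 0.17382541] [[529, -122, 165], [534, -96, 185], [536, -65, 207], [534, -29, 228], [527, 7, 246], [516, 44, 260], [501, 78, 271], [483, 108, 277], [464, 131, 279], [447, 149, 278], [431, 159, 274], [420, 164, 268], [413, 164, 259], [411, 159, 247], [413, 152, 232], [420, 142, 215], [429, 132, 194], [441, 121, 171], [454, 111, 146], [466, 103, 121], [476, 96, 98], [485, 91, 79]]
```

```bash
python3 - <<'E'
from kin import *
B=np.array([[x,y,z] for x in(-37.5,37.5) for y in(-93.5,93.5) for z in(-64,-150)])
F2=Ro.from_euler("z",180,degrees=True)
s=get_state();q0=np.array(s["q"])
for be in(15,25,30):
    pt,RT=tin(be,75,6);X=pt+RT.apply(B);print(be,X[X[:,0].argsort()][-4:].round())
be=30;pt,RT=tin(be);R2=RT*F2;z=R2.apply([0,0,1])
q1,e=ik([-.3,.41,1.78,.38,1.35,2.22-3.14],pt-75*z,R2);print(e,q1.round(2));q2,e=ik(q1,pt,R2);print(e,q2.round(2))
pp,RP=place(2,30,dz=90);q3,e=ik([.1,.3,2.15,3.29,.48,1.48],pp,RP*F2);print(e,q3.round(2));q4,e=ik(q3,place(2,30)[0],RP*F2);print(e,q4.round(2))
mid=np.array([0,-.3,.1,0,.2,0]);Q=jpath(q0,q1,14,mid);print(np.abs(np.diff(Q,axis=0)).max(0),check(Q,75,132))
emit([F(q) for q in Q]+lin(pt-75*z,R2,pt,R2,4),1)
E
```

```text
15 [[545. 181.  84.]
 [555. 161. 168.]
 [577. 117.  65.]
 [588.  97. 148.]]
25 [[549. 173.  88.]
 [565. 140. 166.]
 [580. 112.  56.]
 [596.  80. 134.]]
30 [[551. 168.  89.]
 [571. 130. 163.]
 [581. 110.  51.]
 [600.  72. 126.]]
3.3176944128993457e-16 [-0.3   0.41  1.78  0.38  1.35 -0.92]
1.8984866112146648e-15 [-0.25  0.5   1.83  0.41  1.21 -0.94]
7.62836328046203e-16 [0.1  0.18 2.17 3.41 0.26 1.35]
5.328740893379459e-15 [0.1  0.42 2.15 3.29 0.48 1.48]
[0.05929902 0.08704058 0.07078182 0.11741283 0.08052066 0.01796767] [(159, 98, 552, 505), (174, 117, 566, 524), (188, 137, 576, 541), (200, 152, 578, 553), (207, 163, 572, 558), (211, 163, 560, 558), (210, 157, 544, 556), (206, 145, 530, 558), (198, 128, 518, 562), (186, 107, 513, 568), (169, 83, 517, 579), (151, 58, 524, 594), (132, 34, 530, 608), (116, 15, 536, 617)]
[0.041, -0.045, -0.001, 0.083, 0.037, -0.101, 1],
[0.051, -0.063, 0.0, 0.117, 0.042, -0.138, 1],
[0.056, -0.073, 0.003, 0.146, 0.037, -0.161, 1],
[0.052, -0.076, 0.006, 0.168, 0.024, -0.172, 1], !!
[0.044, -0.073, 0.01, 0.183, 0.007, -0.171, 1], !!
[0.032, -0.065, 0.014, 0.191, -0.01, -0.161, 1], !!
[0.016, -0.053, 0.017, 0.192, -0.027, -0.145, 1], !!
[0.0, -0.042, 0.019, 0.189, -0.038, -0.127, 1],
[-0.017, -0.03, 0.023, 0.18, -0.046, -0.109, 1],
[-0.03, -0.019, 0.027, 0.168, -0.049, -0.093, 1],
[-0.04, -0.01, 0.032, 0.15, -0.049, -0.08, 1],
[-0.043, -0.004, 0.036, 0.128, -0.044, -0.068, 1],
[-0.04, -0.001, 0.035, 0.102, -0.037, -0.054, 1],
[-0.03, 0.002, 0.029, 0.072, -0.026, -0.039, 1],
[0.0, 0.0, 0.037, 0.0, 0.0, 0.0, 1],
[0.0, 0.0, 0.038, 0.0, 0.0, 0.0, 1],
[0.0, 0.0, 0.037, 0.0, 0.0, 0.0, 1],
[0.0, 0.0, 0.038, 0.0, 0.0, 0.0, 1],
```

```bash
python3 - <<'E'
from kin import *
F2=Ro.from_euler("z",180,degrees=True)
s=get_state();q0=np.array(s["q"])
pt,RT=tin(25,68,7);R2=RT*F2;z=R2.apply([0,0,1]);print(pt)
q1,e=ik([-.3,.41,1.78,.38,1.35,2.22-3.14],pt-70*z,R2);print(e,q1.round(2))
pp,RP=place(2,25,68,7,dz=90);q3,e=ik([.1,.3,2.15,3.29,.48,1.48],pp,RP*F2);print(e,q3.round(2));q4,e=ik(q3,place(2,25,68,7)[0],RP*F2);print(e,q4.round(2))
mid=np.array([0,-.3,.1,0,.2,0]);Q=jpath(q0,q1,17,mid)
emit([F(q) for q in Q]+lin(pt-70*z,R2,pt,R2,3),1)
E
```

```text
[465.64405456 130.21353806  15.05204438]
1.516923903139801e-15 [-0.25  0.35  1.82  0.34  1.28 -0.87]
5.289136019293636e-16 [0.1  0.23 2.2  3.32 0.43 1.45]
9.701058583536652e-15 [0.1  0.49 2.16 3.26 0.65 1.51]
[0.032, -0.037, -0.001, 0.065, 0.027, -0.08, 1],
[0.039, -0.051, 0.0, 0.09, 0.031, -0.107, 1],
[0.044, -0.059, 0.001, 0.111, 0.029, -0.125, 1],
[0.044, -0.065, 0.004, 0.127, 0.022, -0.138, 1],
[0.041, -0.065, 0.007, 0.14, 0.012, -0.144, 1],
[0.035, -0.064, 0.009, 0.15, -0.001, -0.142, 1],
[0.027, -0.057, 0.012, 0.154, -0.014, -0.136, 1],
[0.017, -0.05, 0.014, 0.156, -0.026, -0.128, 1],
[0.007, -0.042, 0.015, 0.154, -0.036, -0.117, 1],
[-0.003, -0.032, 0.018, 0.149, -0.043, -0.105, 1],
[-0.014, -0.024, 0.02, 0.142, -0.048, -0.095, 1],
[-0.022, -0.015, 0.024, 0.133, -0.051, -0.086, 1],
[-0.028, -0.009, 0.026, 0.122, -0.05, -0.076, 1],
[-0.032, -0.004, 0.029, 0.107, -0.048, -0.068, 1],
[-0.031, 0.001, 0.03, 0.092, -0.042, -0.059, 1],
[-0.027, 0.002, 0.028, 0.074, -0.035, -0.048, 1],
[-0.022, 0.004, 0.023, 0.053, -0.026, -0.036, 1],
[0.0, 0.0, 0.047, 0.0, 0.0, 0.0, 1],
[0.0, 0.0, 0.047, 0.0, 0.0, 0.0, 1],
[0.0, 0.0, 0.046, 0.0, 0.0, 0.0, 1],
```

```bash
python3 -m crank '[[[0.032,-0.037,-0.001,0.065,0.027,-0.08,1],[0.039,-0.051,0,0.09,0.031,-0.107,1],[0.044,-0.059,0.001,0.111,0.029,-0.125,1],[0.044,-0.065,0.004,0.127,0.022,-0.138,1],[0.041,-0.065,0.007,0.14,0.012,-0.144,1],[0.035,-0.064,0.009,0.15,-0.001,-0.142,1],[0.027,-0.057,0.012,0.154,-0.014,-0.136,1],[0.017,-0.05,0.014,0.156,-0.026,-0.128,1],[0.007,-0.042,0.015,0.154,-0.036,-0.117,1]]]'
python3 -m crank '[[[-0.003,-0.032,0.018,0.149,-0.043,-0.105,1],[-0.014,-0.024,0.02,0.142,-0.048,-0.095,1],[-0.022,-0.015,0.024,0.133,-0.051,-0.086,1],[-0.028,-0.009,0.026,0.122,-0.05,-0.076,1],[-0.032,-0.004,0.029,0.107,-0.048,-0.068,1],[-0.031,0.001,0.03,0.092,-0.042,-0.059,1],[-0.027,0.002,0.028,0.074,-0.035,-0.048,1],[-0.022,0.004,0.023,0.053,-0.026,-0.036,1],[0,0,0,0,0,0,1],[0,0,0,0,0,0,1]]]'
python3 - <<'E'
from kin import *
F2=Ro.from_euler("z",180,degrees=True)
pt,RT=tin(25,68,7);R2=RT*F2;z=R2.apply([0,0,1]);p0,R0=st();print(pt,get_state()["q"].round(2))
emit(lin(p0,R0,pt-60*z,R2,1)+lin(pt-60*z,R2,pt,R2,3),1)
E
```

```text
time: 20.85
ee_pos: [487.5, 114.8, 215.7]
eef_rot: [0.693, 0.583, 0.401, -0.137]
contact_force: [0.3, 0.6, -0.2]
gripper_width: 88.5
finger_force: 0.0
time: 22.1
ee_pos: [478.5, 104.8, 77.9]
eef_rot: [0.51, 0.832, 0.113, -0.186]
contact_force: [0.2, 0.2, 0.0]
gripper_width: 88.0
finger_force: 0.0
[465.64405456 130.21353806  15.05204438] [-0.24  0.36  1.82  0.34  1.28 -0.87]
[-0.001, 0.0, 0.018, -0.001, -0.003, 0.0, 1],
[0.0, 0.0, 0.04, 0.0, 0.0, 0.0, 1],
[0.0, 0.0, 0.04, 0.0, 0.0, 0.0, 1],
[0.0, 0.0, 0.04, 0.0, 0.0, 0.0, 1],
```

Tracking is good. I close on the tin.

```bash
python3 -m crank '[[[-0.001,0,0.018,-0.001,-0.003,0,1],[0,0,0.04,0,0,0,1],[0,0,0.04,0,0,0,1],[0,0,0.03,0,0,0,1],[0,0,0.01,0,0,0,1],[0,0,0,0,0,0,-1],[0,0,0,0,0,0,-1],[0,0,0,0,0,0,-1],[0,0,0,0,0,0,-1],[0,0,0,0,0,0,-1]]]' 35
python3 -m crank '[[[0,0,0,0,0,0,-1]]]'
python3 - <<'E'
from kin import *
F2=Ro.from_euler("z",180,degrees=True)
s=get_state();p0,R0=st();print(s["q"].round(2))
pl=p0+[-15,30,170];q0,e=ik(s["q"],pl,R0);print(e,q0.round(2))
pp,RP=place(2,25,68,7,dz=100);q3,e=ik([.1,.23,2.2,3.32,.43,1.45],pp,RP*F2);print(e,q3.round(2),pp,(RP*F2).as_quat().round(3))
def chk(Q):
    out=[]
    for q in Q:
        p,R=F(q);A=F2;b=np.radians(25);R=R*F2
        ax=R.apply([np.cos(b),0,-np.sin(b)]);n=R.apply([-np.sin(b),0,-np.cos(b)]);y=R.apply([0,1,0]);g=p-18.7*R.apply([0,0,1])-n*7
        O=np.array([g+ax*k+n*i*25+y*j*25 for k in(-68,66) for i in(-1,1) for j in(-1,1)])
        B=p+R.apply(np.array([[x,yy,z] for x in(-37.5,37.5) for yy in(-93.5,93.5) for z in(-64,-150)]))
        out.append((int(O[:,2].min()),int(O[:,0].max()),int(O[:,1].min()),"|",int(B[:,2].min()),int(B[:,0].max()),"w",int(F(q,True)[4][2])))
    return out
for mid in(np.array([0,-.3,0,0,.3,0]),np.array([0,-.45,.1,0,.3,0]),np.array([0.3,-.45,.1,0,.3,0])):
    Q=jpath(q0,q3,26,mid);print(np.abs(np.diff(Q,axis=0)).max(0).round(2));[print(*x) for x in chk(Q)[::2]]
E
```

```text
time: 23.35
ee_pos: [466.8, 129.3, 16.1]
eef_rot: [0.51, 0.833, 0.113, -0.183]
contact_force: [2.1, 1.0, 1.7]
gripper_width: 49.5
finger_force: 35.0
time: 23.48
ee_pos: [466.8, 129.3, 16.1]
eef_rot: [0.51, 0.833, 0.113, -0.183]
contact_force: [1.5, 0.5, 2.3]
gripper_width: 49.8
finger_force: 35.0
[-0.2   0.45  1.86  0.37  1.14 -0.88]
1.7462624280659677e-15 [-0.15  0.13  1.84  0.35  1.44 -0.71]
1.1647581011574711e-15 [0.1  0.2  2.2  3.33 0.4  1.43] [639.14498605 162.74305022 172.09703851] [ 0.01  -0.843 -0.007 -0.537]
[0.01 0.03 0.02 0.15 0.07 0.11]
179 506 97 | 236 577 w 475
205 503 140 | 260 574 w 492
243 499 194 | 297 566 w 509
295 504 249 | 351 565 w 521
353 528 294 | 391 574 w 525
415 559 329 | 425 585 w 520
474 600 345 | 436 598 w 505
511 648 304 | 431 612 w 481
510 693 240 | 409 621 w 450
424 723 184 | 353 628 w 414
316 731 148 | 298 639 w 376
215 709 134 | 235 630 w 341
138 672 134 | 183 611 w 313
[0.01 0.05 0.03 0.15 0.07 0.11]
181 504 97 | 237 574 w 477
211 494 141 | 265 562 w 499
252 481 196 | 305 544 w 519
306 472 251 | 359 532 w 532
366 486 297 | 407 531 w 537
429 508 331 | 441 535 w 531
489 544 346 | 452 546 w 515
527 593 303 | 446 562 w 492
528 646 239 | 427 579 w 461
445 687 182 | 369 591 w 424
332 709 147 | 311 616 w 385
224 699 133 | 244 618 w 347
141 669 134 | 186 608 w 315
[0.04 0.05 0.03 0.15 0.07 0.11]
181 501 107 | 237 572 w 477
211 480 175 | 265 550 w 499
252 445 254 | 305 517 w 519
306 402 333 | 359 476 w 532
366 369 400 | 407 441 w 537
429 373 443 | 441 425 w 531
489 409 463 | 452 434 w 515
527 471 450 | 446 459 w 492
528 552 386 | 427 494 w 461
445 630 311 | 369 550 w 424
332 679 239 | 311 597 w 385
224 686 182 | 244 609 w 347
141 666 147 | 186 606 w 315
```

```bash
cat > t.py <<'E'
from kin import *
F2=Ro.from_euler("z",180,degrees=True)
s=get_state();p0,R0=st()
pl=p0+[-15,30,170];q0,e=ik(s["q"],pl,R0)
pp,RP=place(2,25,68,7,dz=100);q3,e=ik([.1,.23,2.2,3.32,.43,1.45],pp,RP*F2)
def chk(Q):
    out=[]
    for q in Q:
        p,R=F(q);b=np.radians(25);R=R*F2
        ax=R.apply([np.cos(b),0,-np.sin(b)]);n=R.apply([-np.sin(b),0,-np.cos(b)]);y=R.apply([0,1,0]);g=p-18.7*R.apply([0,0,1])-n*7
        O=np.array([g+ax*k+n*i*25+y*j*25 for k in(-68,66) for i in(-1,1) for j in(-1,1)])
        B=p+R.apply(np.array([[x,yy,z] for x in(-37.5,37.5) for yy in(-93.5,93.5) for z in(-64,-150)]))
        out.append((int(O[:,2].min()),int(O[:,0].max()),int(O[:,1].min()),"|",int(B[:,2].min()),int(B[:,0].max()),"w",int(F(q,True)[4][2]),"axz %.2f"%ax[2]))
    return out
E
python3 - <<'E'
from t import *
for mid in(np.array([0,-.3,0,0,-.3,0]),np.array([0,-.3,0,0,-.15,0])):
    Q=jpath(q0,q3,20,mid);print(np.abs(np.diff(Q,axis=0)).max(0).round(2));[print(*x) for x in chk(Q)[::2]]
    print(max(np.degrees((F(a)[1].inv()*F(b)[1]).magnitude()) for a,b in zip(Q,Q[1:])),max(np.linalg.norm(F(a)[0]-F(b)[0]) for a,b in zip(Q,Q[1:])))
E
```

```text
[0.02 0.05 0.02 0.19 0.1  0.14]
180 522 99 | 233 587 w 477 axz -0.01
214 560 149 | 256 613 w 500 axz -0.13
271 619 193 | 309 642 w 519 axz -0.38
342 679 225 | 392 665 w 525 axz -0.67
389 717 247 | 398 666 w 516 axz -0.72
414 735 195 | 374 652 w 491 axz -0.41
393 740 160 | 335 648 w 452 axz 0.14
290 730 133 | 267 648 w 404 axz 0.64
199 702 130 | 216 637 w 356 axz 0.91
133 668 134 | 178 612 w 317 axz 0.99
18.87056657469959 53.715884413235855
[0.02 0.05 0.02 0.19 0.08 0.14]
181 518 100 | 234 584 w 477 axz -0.02
215 546 153 | 260 602 w 500 axz -0.15
271 590 206 | 314 624 w 519 axz -0.40
343 646 247 | 392 647 w 525 axz -0.67
400 689 276 | 406 655 w 516 axz -0.73
437 718 232 | 393 648 w 491 axz -0.44
425 733 184 | 358 636 w 452 axz 0.10
316 734 144 | 288 648 w 404 axz 0.61
213 708 132 | 227 637 w 356 axz 0.90
137 671 134 | 181 612 w 317 axz 0.99
18.700810912355465 53.126303865272675
```

```bash
python3 - <<'E'
from t import *
Q=jpath(q0,q3,36,np.array([0,-.3,0,0,-.15,0]))
emit(lin(p0,R0,pl,R0,4)+[F(q) for q in Q],-1)
E
```

```text
[0.051, 0.0, -0.07, 0.0, 0.0, 0.0, -1],
[0.051, 0.001, -0.07, 0.0, 0.0, 0.0, -1],
[0.051, 0.0, -0.07, 0.0, 0.0, 0.0, -1],
[0.051, 0.0, -0.07, 0.0, 0.0, 0.0, -1],
[0.016, 0.024, -0.007, -0.057, 0.012, 0.033, -1],
[0.02, 0.028, -0.008, -0.068, 0.018, 0.04, -1],
[0.025, 0.031, -0.008, -0.076, 0.025, 0.049, -1],
[0.03, 0.034, -0.009, -0.084, 0.033, 0.058, -1],
[0.035, 0.035, -0.009, -0.088, 0.042, 0.066, -1],
[0.04, 0.036, -0.009, -0.092, 0.052, 0.076, -1],
[0.044, 0.035, -0.009, -0.091, 0.062, 0.086, -1],
[0.047, 0.033, -0.007, -0.089, 0.073, 0.096, -1],
[0.051, 0.03, -0.007, -0.085, 0.082, 0.108, -1],
[0.053, 0.026, -0.005, -0.078, 0.09, 0.12, -1],
[0.053, 0.022, -0.005, -0.07, 0.097, 0.132, -1],
[0.052, 0.017, -0.003, -0.061, 0.102, 0.144, -1],
[0.05, 0.013, -0.002, -0.051, 0.105, 0.156, -1],
[0.046, 0.01, -0.002, -0.041, 0.105, 0.168, -1],
[0.042, 0.007, -0.001, -0.033, 0.103, 0.18, -1],
[0.036, 0.006, 0.0, -0.025, 0.1, 0.19, -1],
[0.031, 0.007, -0.001, -0.018, 0.095, 0.199, -1],
[0.026, 0.009, 0.0, -0.014, 0.089, 0.206, -1],
[0.023, 0.012, -0.001, -0.011, 0.085, 0.212, -1],
[0.02, 0.017, -0.002, -0.011, 0.079, 0.216, -1],
[0.019, 0.022, -0.002, -0.01, 0.075, 0.219, -1],
[0.02, 0.026, -0.002, -0.01, 0.073, 0.218, -1],
[0.023, 0.031, -0.002, -0.012, 0.07, 0.217, -1],
[0.027, 0.034, -0.003, -0.011, 0.07, 0.213, -1],
[0.031, 0.035, -0.004, -0.012, 0.069, 0.207, -1],
[0.037, 0.035, -0.003, -0.01, 0.07, 0.201, -1],
[0.042, 0.034, -0.002, -0.008, 0.071, 0.192, -1],
[0.047, 0.03, -0.003, -0.005, 0.07, 0.183, -1],
[0.05, 0.026, -0.002, -0.001, 0.07, 0.172, -1],
[0.052, 0.021, -0.002, 0.002, 0.068, 0.16, -1],
[0.052, 0.015, -0.001, 0.006, 0.065, 0.148, -1],
[0.051, 0.01, -0.001, 0.01, 0.061, 0.135, -1],
[0.048, 0.006, 0.0, 0.012, 0.056, 0.12, -1],
[0.044, 0.001, 0.001, 0.014, 0.049, 0.106, -1],
[0.039, -0.002, 0.0, 0.015, 0.043, 0.09, -1],
[0.032, -0.003, 0.001, 0.013, 0.035, 0.074, -1],
```

```bash
python3 -m crank '[[[0.051,0,-0.07,0,0,0,-1],[0.051,0.001,-0.07,0,0,0,-1],[0.051,0,-0.07,0,0,0,-1],[0.051,0,-0.07,0,0,0,-1],[0.016,0.024,-0.007,-0.057,0.012,0.033,-1],[0.02,0.028,-0.008,-0.068,0.018,0.04,-1],[0.025,0.031,-0.008,-0.076,0.025,0.049,-1],[0.03,0.034,-0.009,-0.084,0.033,0.058,-1],[0.035,0.035,-0.009,-0.088,0.042,0.066,-1],[0.04,0.036,-0.009,-0.092,0.052,0.076,-1]]]'
python3 -m crank '[[[0.044,0.035,-0.009,-0.091,0.062,0.086,-1],[0.047,0.033,-0.007,-0.089,0.073,0.096,-1],[0.051,0.03,-0.007,-0.085,0.082,0.108,-1],[0.053,0.026,-0.005,-0.078,0.09,0.12,-1],[0.053,0.022,-0.005,-0.07,0.097,0.132,-1],[0.052,0.017,-0.003,-0.061,0.102,0.144,-1],[0.05,0.013,-0.002,-0.051,0.105,0.156,-1],[0.046,0.01,-0.002,-0.041,0.105,0.168,-1],[0.042,0.007,-0.001,-0.033,0.103,0.18,-1],[0.036,0.006,0,-0.025,0.1,0.19,-1]]]'
python3 -c "
from rig import *
print(get_state()['q'].round(2))"
```

```text
time: 24.72
ee_pos: [514.9, 245.6, 252.9]
eef_rot: [0.626, 0.711, 0.275, -0.161]
contact_force: [0.1, 1.0, -3.6]
gripper_width: 49.7
finger_force: 35.0
time: 25.98
ee_pos: [625.8, 325.7, 466.5]
eef_rot: [0.748, 0.13, 0.52, -0.391]
contact_force: [0.2, -0.1, -3.2]
gripper_width: 49.4
finger_force: 35.0
[-0.04 -0.13  2.    1.63  0.85  0.21]
```

```bash
python3 -m crank '[[[0.031,0.007,-0.001,-0.018,0.095,0.199,-1],[0.026,0.009,0,-0.014,0.089,0.206,-1],[0.023,0.012,-0.001,-0.011,0.085,0.212,-1],[0.02,0.017,-0.002,-0.011,0.079,0.216,-1],[0.019,0.022,-0.002,-0.01,0.075,0.219,-1],[0.02,0.026,-0.002,-0.01,0.073,0.218,-1],[0.023,0.031,-0.002,-0.012,0.07,0.217,-1],[0.027,0.034,-0.003,-0.011,0.07,0.213,-1],[0.031,0.035,-0.004,-0.012,0.069,0.207,-1],[0.037,0.035,-0.003,-0.01,0.07,0.201,-1]]]'
python3 -m crank '[[[0.042,0.034,-0.002,-0.008,0.071,0.192,-1],[0.047,0.03,-0.003,-0.005,0.07,0.183,-1],[0.05,0.026,-0.002,-0.001,0.07,0.172,-1],[0.052,0.021,-0.002,0.002,0.068,0.16,-1],[0,0,0,0,0,0,-1]]]'
python3 - <<'E'
from t import *
print(s["q"].round(2))
emit(lin(p0,R0,pp,RP*F2,8),-1)
E
```

```text
time: 27.22
ee_pos: [683.7, 222.6, 396.4]
eef_rot: [-0.442, 0.578, -0.248, 0.639]
contact_force: [0.2, -1.3, -3.3]
gripper_width: 49.3
finger_force: 35.0
time: 27.85
ee_pos: [673.7, 189.5, 290.8]
eef_rot: [-0.244, 0.744, -0.108, 0.613]
contact_force: [-0.1, 0.4, -4.1]
gripper_width: 49.8
finger_force: 35.0
[0.08 0.08 2.17 3.   0.46 1.2 ]
[0.03, 0.01, -0.003, 0.009, 0.037, 0.084, -1],
[0.03, 0.008, -0.001, 0.009, 0.037, 0.084, -1],
[0.032, 0.006, -0.001, 0.009, 0.037, 0.084, -1],
[0.031, 0.003, 0.0, 0.01, 0.037, 0.084, -1],
[0.032, 0.002, 0.0, 0.009, 0.037, 0.084, -1],
[0.031, 0.0, 0.002, 0.009, 0.037, 0.084, -1],
[0.031, -0.003, 0.003, 0.009, 0.038, 0.084, -1],
[0.032, -0.004, 0.003, 0.009, 0.037, 0.084, -1],
```

```bash
python3 -m crank '[[[0.03,0.01,-0.003,0.009,0.037,0.084,-1],[0.03,0.008,-0.001,0.009,0.037,0.084,-1],[0.032,0.006,-0.001,0.009,0.037,0.084,-1],[0.031,0.003,0,0.01,0.037,0.084,-1],[0.032,0.002,0,0.009,0.037,0.084,-1],[0.031,0,0.002,0.009,0.037,0.084,-1],[0.031,-0.003,0.003,0.009,0.038,0.084,-1],[0.032,-0.004,0.003,0.009,0.037,0.084,-1],[0,0,0,0,0,0,-1],[0,0,0,0,0,0,-1]]]'
python3 - <<'E'
from t import *
print(s["q"].round(2),pp)
for n in("top","side"):
    p,d=capture(n);np.savez(n+"2.npz",p=p,d=d);W=cloud(n,p,d);h=hsv(p);H,S,V=h[...,0],h[...,1],h[...,2]
    m=cut(p,W,580,700,100,230,100,270)
    G=W[m&(H>60)&(H<90)&(S>70)&(W[...,2]>220)];C=W[m&(V<60)&(W[...,2]>240)]
    for X in(G,C):
        if len(X)>5:print(n,len(X),rect(X),np.percentile(X[:,2],[5,50,95]).round(1),X.mean(0).round(1), np.linalg.lstsq(np.c_[X[:,:2]-X[:,:2].mean(0),np.ones(len(X))],X[:,2],rcond=None)[0].round(3))
a=np.load("side2.npz")["p"];b=np.load("top2.npz")["p"]
cv2.imwrite("pics/a4.png",np.hstack([cv2.resize(a[40:200,180:340,::-1],(400,400)),cv2.resize(b[80:240,130:290,::-1],(400,400))]))
E
```

```text
time: 29.1
ee_pos: [643.1, 163.4, 179.1]
eef_rot: [-0.011, 0.84, 0.007, 0.543]
contact_force: [0.3, 0.3, -4.1]
gripper_width: 49.7
finger_force: 35.0
[0.1  0.2  2.2  3.32 0.41 1.44] [639.14498605 162.74305022 172.09703851]
top 236 (array([630.9, 158.3]), array([48.5, 48.5]), 0.7) [223.9 235.  239.9] [626.9 156.2 234.3] [1.10000e-01 3.30000e-02 2.34261e+02]
top 108 (array([612.4, 157.8]), array([108.3,  64.6]), 89.9) [240.4 247.2 251.2] [614.3 156.8 246.3] [1.33000e-01 2.00000e-03 2.46251e+02]
side 44 (array([624.8, 155.1]), array([35.9, 48.8]), 50.4) [234.7 236.5 239. ] [623.1 156.  236.7] [ 4.00000e-03 -0.00000e+00  2.36691e+02]
side 13 (array([625. , 154.7]), array([ 6.6, 14.6]), 68.8) [244.1 247.8 251.1] [624.4 154.5 247.7] [2.14000e-01 1.03000e-01 2.47735e+02]
```

View pics/a4.png

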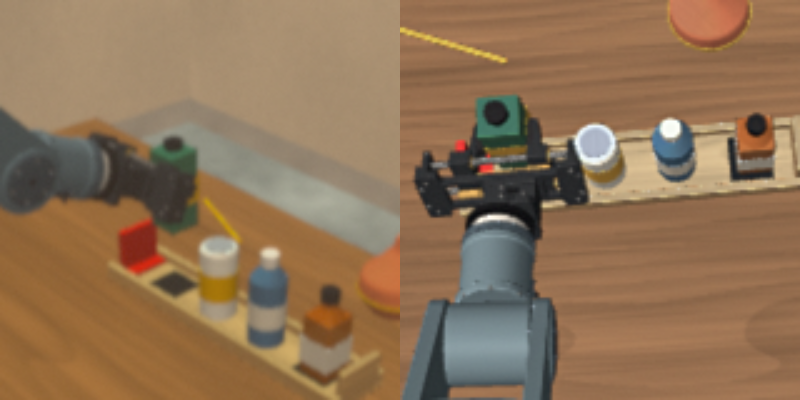

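```bash
python3 - <<'E'
from t import *
G=RP*F2
# keep tin axis: target over mat
tp=place(2,25,68,7)[0]; print(tp, p0)
x,y=641.5,164.5
emit(lin(p0,R0,[x,y,100],G,5)+[([x,y,90],G),([x,y,86],G)],-1)
E
```

```text
[639.14498605 162.74305022  72.09703851] [643.17640102 163.47114403 179.42178053]
[0.029, 0.0, 0.012, 0.0, 0.003, 0.0, -1],
[0.029, 0.001, 0.013, 0.001, 0.004, 0.0, -1],
[0.03, 0.0, 0.013, 0.0, 0.003, 0.0, -1],
[0.029, 0.001, 0.012, 0.0, 0.004, 0.0, -1],
[0.029, 0.0, 0.013, 0.001, 0.003, 0.0, -1],
[0.018, 0.0, 0.008, 0.0, 0.0, 0.0, -1],
[0.007, 0.0, 0.004, 0.0, 0.0, 0.0, -1],
```

```bash
python3 -m crank '[[[0.029,0,0.012,0,0.003,0,-1],[0.029,0.001,0.013,0.001,0.004,0,-1],[0.03,0,0.013,0,0.003,0,-1],[0.029,0.001,0.012,0,0.004,0,-1],[0.029,0,0.013,0.001,0.003,0,-1],[0.018,0,0.008,0,0,0,-1],[0.007,0,0.004,0,0,0,-1],[0,0,0,0,0,0,-1],[0,0,0,0,0,0,-1]]]'
python3 -m crank '[[[0.007,0,0.004,0,0,0,-1],[0,0,0,0,0,0,-1],[0,0,0,0,0,0,-1]]]'
python3 - <<'E'
from kin import *
for n in("top","side"):
    p,d=capture(n);np.savez(n+"2.npz",p=p,d=d);W=cloud(n,p,d);h=hsv(p);H,S,V=h[...,0],h[...,1],h[...,2]
    m=cut(p,W,580,700,100,230,20,270);z=W[...,2]
    G=W[m&(H>60)&(H<90)&(S>70)&(z>132)]
    if len(G)>5:print(n,len(G),rect(G),np.percentile(G[:,2],[5,50,95]).round(1))
    M=W[cut(p,W,580,690,100,215,6,19)&(V<50)];
    if len(M)>5:print(n,"mat",len(M),np.percentile(M,[2,98],axis=0).round())
E
```

```text
time: 30.32
ee_pos: [641.5, 164.6, 86.1]
eef_rot: [-0.01, 0.843, 0.007, 0.537]
contact_force: [-0.2, 0.4, -3.7]
gripper_width: 49.8
finger_force: 35.0
time: 30.7
ee_pos: [641.5, 164.5, 81.4]
eef_rot: [-0.01, 0.844, 0.007, 0.537]
contact_force: [-0.8, -0.3, -3.3]
gripper_width: 49.6
finger_force: 35.0
top 178 (array([630.8, 160.3]), array([49.6, 49.7]), 0.3) [133.3 137.4 142.3]
side 43 (array([628.1, 160.6]), array([42.7, 41.9]), 87.1) [136.4 139.2 140.7]
```

```bash
python3 -m crank '[[[0.007,0.001,0.003,0,0,0,-1],[0.002,0.001,0.001,0,0,0,-1],[0,0,0,0,0,0,-1]]]'
python3 -m crank '[[[0.002,0,0.001,0,0,0,-1],[0,0,0,0,0,0,-1]]]'
python3 -m crank '[[[0.002,0,0.001,0,0,0,-1],[0,0,0,0,0,0,-1]]]'
```

```text
time: 31.18
ee_pos: [641.2, 165.6, 76.1]
eef_rot: [-0.01, 0.844, 0.007, 0.537]
contact_force: [-0.6, -0.2, -4.6]
gripper_width: 49.7
finger_force: 35.0
time: 31.42
ee_pos: [641.4, 165.5, 75.2]
eef_rot: [-0.01, 0.844, 0.007, 0.537]
contact_force: [-0.2, 0.3, -3.7]
gripper_width: 50.1
finger_force: 35.0
time: 31.68
ee_pos: [642.0, 165.6, 75.0]
eef_rot: [-0.01, 0.843, 0.007, 0.538]
contact_force: [-0.7, 0.1, 0.7]
gripper_width: 49.4
finger_force: 35.0
```

```bash
python3 -m crank '[[[0,0,0,0,0,0,-0.3],[0,0,0,0,0,0,0.2],[0,0,0,0,0,0,0.6],[0,0,0,0,0,0,1],[0,0,0,0,0,0,1],[0,0,0,0,0,0,1]]]'
python3 -m crank '[[[0,0,-0.03,0,0,0,1],[0,0,-0.06,0,0,0,1],[0,0,-0.1,0,0,0,1],[0,0,-0.1,0,0,0,1],[0,0,0,0,0,0,-1],[0,0,0,0,0,0,-1]]]'
python3 - <<'E'
from kin import *
F2=Ro.from_euler("z",180,degrees=True)
for n in("top","side"):
    p,d=capture(n);np.savez(n+"3.npz",p=p,d=d);W=cloud(n,p,d);h=hsv(p);H,S,V=h[...,0],h[...,1],h[...,2]
    m=cut(p,W,580,700,100,215,20,270);z=W[...,2]
    G=W[m&(H>60)&(H<90)&(S>70)&(z>120)];T=W[cut(p,W,580,690,215,275,60,95)&((H<8)|(H>172))&(S>150)]
    print(n,len(G),rect(G),np.percentile(G[:,2],[5,50,95]).round(1),"stop",len(T),rect(T),np.percentile(T,[3,97],axis=0).round(1))
s=get_state();p0,R0=st();G=place(2,25)[1]*F2
W=[[520,292,150],[630,292,57],[630,272,57],[630,228,57]];q=np.array(s["q"]);print(q.round(2))
for w in W:
    q,e=ik(q,np.array(w,float),G);print(w,e,q.round(2))
emit(lin(p0,R0,W[0],G,4)+lin(np.array(W[0]),G,W[1],G,4)+lin(np.array(W[1]),G,W[2],G,1),-1)
b=np.load("top3.npz")["p"];a=np.load("side3.npz")["p"]
cv2.imwrite("pics/a5.png",np.hstack([cv2.resize(a[80:200,190:340,::-1],(400,320)),cv2.resize(b[100:220,130:280,::-1],(400,320))]))
E
```

```text
time: 32.42
ee_pos: [641.4, 165.5, 74.2]
eef_rot: [-0.01, 0.844, 0.007, 0.537]
contact_force: [0.4, 0.4, -0.1]
gripper_width: 87.9
finger_force: 0.0
time: 33.17
ee_pos: [510.5, 162.5, 136.5]
eef_rot: [-0.01, 0.843, 0.007, 0.538]
contact_force: [-0.6, -0.3, 0.8]
gripper_width: 70.2
finger_force: 0.0
top 189 (array([630.6, 161.2]), array([49. , 49.4]), 0.6) [125.4 131.1 138. ] stop 106 (array([629.1, 243.3]), array([69.4, 12.8]), 2.3) [[595.5 237.4  61.6]
 [661.9 248.5  84.4]]
side 39 (array([627.5, 162. ]), array([41.6, 37.6]), 0.4) [130.5 132.6 136.1] stop 78 (array([623.6, 247.8]), array([62.9, 20.1]), 0.1) [[592.6 239.6  62.5]
 [648.3 254.   83.9]]
[0.16 0.11 2.47 3.36 0.58 1.44]
[520, 292, 150] 3.6941466831914087e-14 [0.55 0.24 2.24 4.05 0.62 1.  ]
[630, 292, 57] 1.7264217392569754e-13 [0.42 0.6  2.01 3.75 0.66 1.25]
[630, 272, 57] 6.951919238471552e-14 [0.38 0.59 2.04 3.68 0.67 1.29]
[630, 228, 57] 8.41505454157526e-16 [0.28 0.56 2.1  3.51 0.68 1.39]
[-0.009, 0.065, 0.002, 0.0, 0.0, 0.0, -1],
[-0.009, 0.064, 0.003, 0.0, 0.0, -0.001, -1],
[-0.009, 0.065, 0.002, -0.001, 0.0, 0.0, -1],
[-0.009, 0.065, 0.003, 0.0, -0.001, 0.0, -1],
[0.019, -0.001, 0.069, 0.0, 0.0, 0.0, -1],
[0.019, -0.002, 0.07, 0.0, 0.0, 0.0, -1],
[0.019, -0.001, 0.069, 0.0, 0.0, 0.0, -1],
[0.019, -0.002, 0.07, 0.0, 0.0, 0.0, -1],
[0.0, -0.04, -0.001, 0.0, 0.0, 0.0, -1],
```

View pics/a5.png

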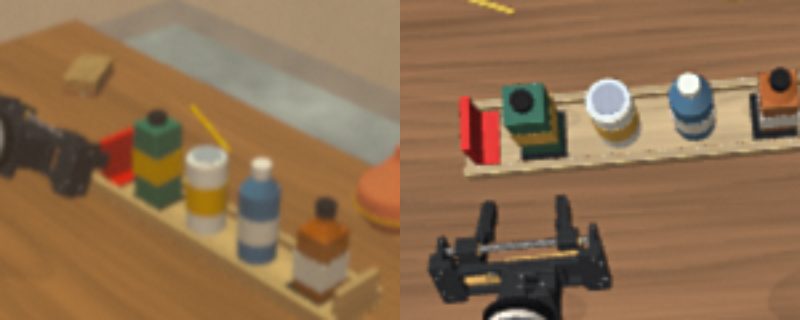

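All four containers stand in the row: tin at (527,120), can, blue bottle and amber at (778,95). Next I push the stop with the side of the shut fingers.

```bash
python3 -m crank '[[[-0.009,0.065,0.002,0,0,0,-1],[-0.009,0.064,0.003,0,0,0,-1],[-0.009,0.065,0.002,0,0,0,-1],[-0.009,0.062,0.003,0,0,0,-1],[0.019,-0.001,0.069,0,0,0,-1],[0.019,-0.002,0.07,0,0,0,-1],[0,0,0,0,0,0,-1]]]'
python3 -m crank '[[[0.019,-0.001,0.069,0,0,0,-1],[0.019,-0.002,0.07,0,0,0,-1],[0,0,0,0,0,0,-1],[0,0,0,0,0,0,-1]]]'
```

```text
time: 34.15
ee_pos: [575.2, 289.5, 100.0]
eef_rot: [-0.009, 0.845, 0.005, 0.535]
contact_force: [-0.8, -0.0, 0.5]
gripper_width: 0.7
finger_force: 0.0
time: 34.65
ee_pos: [628.2, 290.1, 56.7]
eef_rot: [-0.01, 0.844, 0.006, 0.537]
contact_force: [-0.4, 0.1, 0.7]
gripper_width: 0.4
finger_force: 0.0
```

```bash
python3 -m crank '[[[0,-0.02,0,0,0,0,-1],[0,-0.02,0,0,0,0,-1],[0,-0.016,0,0,0,0,-1],[0,-0.016,0,0,0,0,-1],[0,-0.016,0,0,0,0,-1],[0,-0.016,0,0,0,0,-1],[0,-0.01,0,0,0,0,-1],[0,0,0,0,0,0,-1],[0,0,0,0,0,0,-1]]]'
python3 - <<'E'
from kin import *
for n in("top","side"):
    p,d=capture(n);np.savez(n+"4.npz",p=p,d=d);W=cloud(n,p,d);h=hsv(p);H,S,V=h[...,0],h[...,1],h[...,2]
    T=W[cut(p,W,580,690,186,275,60,95)&((H<8)|(H>172))&(S>150)]
    if len(T)>5:print(n,"stop",len(T),rect(T),np.percentile(T,[3,97],axis=0).round(1))
E
```

```text
time: 35.78
ee_pos: [630.2, 237.9, 56.9]
eef_rot: [-0.015, 0.844, 0.009, 0.537]
contact_force: [-1.5, 24.5, -1.4]
gripper_width: 0.6
finger_force: 12.1
top stop 111 (array([630.3, 213. ]), array([71. , 16.6]), 1.3) [[595.9 205.   62.1]
 [663.3 218.8  85. ]]
```

```bash
python3 - <<'E'
from kin import *
for n in("top","side"):
  for k in(0,3,4):
    z=np.load(f"{n}{k}.npz");p,d=z["p"],z["d"];W=cloud(n,p,d);h=hsv(p);H,S,V=h[...,0],h[...,1],h[...,2]
    red=((H<6)|(H>174))&(S>150)
    for a,b in((8,30),(66,95)):
        T=W[cut(p,W,580,690,150,290,a,b)&red]
        if len(T)>5:print(n,k,"red z",a,b,len(T),np.percentile(T,[3,50,97],axis=0).round(1).tolist())
    G=W[cut(p,W,580,700,100,215,118,140)&(H>60)&(H<90)&(S>70)]
    if len(G)>9: print(n,k,"tin",rect(G),np.percentile(G[:,2],[5,50,95]).round(1))
b=np.load("top4.npz")["p"];a=np.load("side4.npz")["p"]
cv2.imwrite("pics/a6.png",np.hstack([cv2.resize(a[100:180,200:280,::-1],(400,400),interpolation=cv2.INTER_CUBIC),cv2.resize(b[120:200,130:210,::-1],(400,400),interpolation=cv2.INTER_CUBIC)]))
E
```

```text
top 0 red z 8 30 136 [[596.4, 219.7, 13.3], [629.6, 230.1, 18.8], [662.5, 238.8, 28.0]]
top 0 red z 66 95 95 [[594.9, 237.3, 67.4], [627.7, 241.5, 80.1], [660.9, 248.3, 84.4]]
top 3 red z 8 30 135 [[596.4, 219.6, 14.0], [630.4, 230.3, 18.7], [662.9, 239.4, 28.3]]
top 3 red z 66 95 92 [[595.4, 237.6, 68.9], [625.8, 241.6, 80.6], [662.2, 248.5, 84.5]]
top 3 tin (array([630.6, 161.2]), array([49. , 49.4]), 0.6) [124.1 130.9 134.4]
top 4 red z 8 30 36 [[604.1, 186.5, 11.1], [613.2, 201.7, 19.1], [664.6, 233.8, 26.3]]
top 4 red z 66 95 99 [[596.0, 205.0, 68.3], [626.1, 210.6, 80.4], [663.8, 219.1, 85.0]]
top 4 tin (array([630.7, 160.9]), array([50.1, 48.9]), 3.7) [122.9 130.4 134.8]
side 0 red z 8 30 62 [[604.0, 224.1, 16.3], [632.7, 240.0, 21.6], [660.5, 249.4, 28.9]]
side 0 red z 66 95 71 [[596.6, 239.3, 67.0], [626.6, 243.5, 76.9], [658.0, 251.6, 85.5]]
side 3 red z 8 30 39 [[606.0, 226.0, 18.1], [622.2, 242.1, 20.5], [643.3, 248.0, 28.7]]
side 3 red z 66 95 60 [[592.4, 240.1, 67.5], [620.3, 244.0, 78.2], [646.8, 252.2, 84.6]]
side 3 tin (array([627.5, 162. ]), array([41.6, 37.6]), 0.4) [130.5 132.6 136.1]
side 4 red z 8 30 8 [[607.1, 198.3, 18.4], [610.8, 207.8, 22.1], [615.6, 209.8, 27.8]]
side 4 tin (array([628.8, 161.2]), array([41.7, 37.4]), 2.0) [129.8 132.7 135.1]
```

View pics/a6.png

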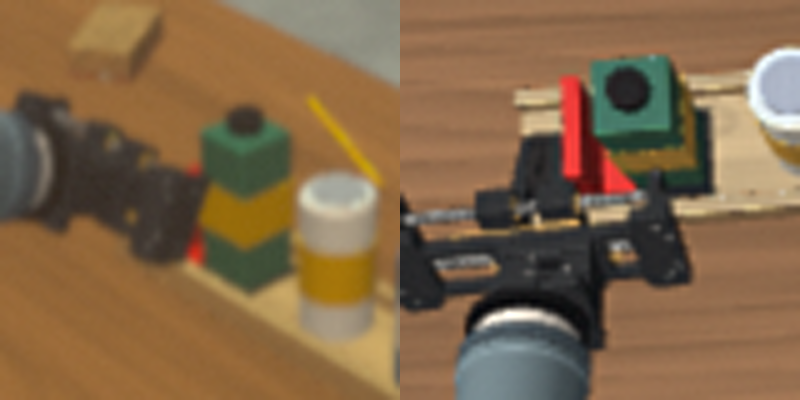

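```bash
python3 - <<'E'
from kin import *
for n in("top","side"):
    z=np.load(f"{n}4.npz");p,d=z["p"],z["d"];W=cloud(n,p,d);h=hsv(p);H,S,V=h[...,0],h[...,1],h[...,2]
    D=W[cut(p,W,540,640,120,290,30,200)&(S<90)&(V<75)]
    for y in range(120,280,10):
        E=D[(D[:,1]>y)&(D[:,1]<y+10)]
        if len(E): i=E[:,0].argsort()[-3:];print(n,y,E[i].round().tolist())
E
python3 -m crank '[[[0,0.01,0,0,0,0,-1],[0,0.01,0,0,0,0,-1],[0,0,0,0,0,0,-1],[0,0,0,0,0,0,-1]]]'
python3 - <<'E'
from kin import *
for n in("top","side"):
    p,d=capture(n);np.savez(n+"5.npz",p=p,d=d);W=cloud(n,p,d);h=hsv(p);H,S,V=h[...,0],h[...,1],h[...,2]
    red=((H<6)|(H>174))&(S>150)
    for a,b in((8,30),(66,95)):
        T=W[cut(p,W,580,690,150,290,a,b)&red]
        if len(T)>5:print(n,"red z",a,b,len(T),np.percentile(T,[3,50,97],axis=0).round(1).tolist())
    G=W[cut(p,W,580,700,100,215,118,140)&(H>60)&(H<90)&(S>70)]
    if len(G)>9: print(n,"tin",rect(G),np.percentile(G[:,2],[5,50,95]).round(1))
E
```

```text
top 130 [[635.0, 137.0, 110.0], [639.0, 137.0, 40.0], [639.0, 137.0, 110.0]]
top 140 [[608.0, 145.0, 38.0], [628.0, 149.0, 143.0], [629.0, 148.0, 148.0]]
top 150 [[638.0, 152.0, 143.0], [639.0, 157.0, 149.0], [639.0, 154.0, 149.0]]
top 160 [[638.0, 165.0, 144.0], [638.0, 162.0, 143.0], [639.0, 166.0, 150.0]]
top 170 [[633.0, 174.0, 142.0], [634.0, 173.0, 149.0], [638.0, 173.0, 146.0]]
top 180 [[607.0, 185.0, 124.0], [608.0, 185.0, 113.0], [608.0, 184.0, 101.0]]
top 190 [[550.0, 197.0, 120.0], [551.0, 194.0, 117.0], [564.0, 200.0, 106.0]]
top 200 [[578.0, 207.0, 116.0], [581.0, 206.0, 116.0], [636.0, 205.0, 52.0]]
top 210 [[579.0, 219.0, 117.0], [581.0, 212.0, 118.0], [582.0, 210.0, 114.0]]
top 220 [[625.0, 228.0, 69.0], [629.0, 225.0, 66.0], [630.0, 229.0, 65.0]]
top 230 [[629.0, 231.0, 67.0], [630.0, 238.0, 66.0], [631.0, 236.0, 61.0]]
top 240 [[626.0, 244.0, 68.0], [627.0, 242.0, 65.0], [631.0, 242.0, 64.0]]
top 250 [[577.0, 253.0, 119.0], [578.0, 250.0, 117.0], [579.0, 257.0, 115.0]]
top 260 [[567.0, 261.0, 123.0], [570.0, 261.0, 123.0], [576.0, 264.0, 115.0]]
top 270 [[545.0, 271
[... 926 characters left out ...]
, 120.0], [558.0, 252.0, 116.0], [563.0, 258.0, 120.0]]
side 260 [[560.0, 260.0, 116.0], [561.0, 260.0, 124.0], [561.0, 261.0, 119.0]]
time: 36.38
ee_pos: [630.2, 242.6, 56.3]
eef_rot: [-0.009, 0.844, 0.006, 0.537]
contact_force: [-0.3, -0.4, -0.7]
gripper_width: 0.3
finger_force: 0.0
top red z 8 30 38 [[602.6, 189.6, 11.1], [611.7, 201.7, 19.7], [659.9, 232.2, 25.3]]
top red z 66 95 94 [[596.1, 205.1, 67.8], [628.1, 210.3, 80.4], [663.4, 217.7, 85.0]]
top tin (array([631.2, 161.4]), array([49.7, 49.2]), 2.3) [123.1 131.2 134.4]
side red z 8 30 11 [[607.5, 198.2, 17.2], [611.6, 209.6, 21.7], [617.8, 212.2, 27.9]]
side tin (array([626.4, 158.9]), array([35. , 45.9]), 76.6) [130.5 132.9 135.3]
```

```bash
python3 - <<'E'
from kin import *
for k in(0,5):
    z=np.load(f"top{k}.npz");p,d=z["p"],z["d"];W=cloud("top",p,d);h=hsv(p);H,S,V=h[...,0],h[...,1],h[...,2]
    T=W[cut(p,W,585,690,150,245,8,30)&((H<6)|(H>174))&(S>150)]
    for x in range(590,675,10):
        E=T[(T[:,0]>=x)&(T[:,0]<x+10)]
        if len(E):print(k,x,len(E),E[:,1].min().round(),np.median(E[:,2]).round(1))
E
for i in 1 2; do python3 -m crank '[[[0,-0.008,0,0,0,0,-1],[0,0,0,0,0,0,-1]]]' | egrep 'ee_pos|contact|finger'; done
for i in 1 2; do python3 -m crank '[[[0,-0.004,0,0,0,0,-1],[0,0,0,0,0,0,-1],[0,0,0,0,0,0,-1]]]' | egrep 'ee_pos|contact|finger'; done
```

```text
0 590 13 217.0 17.0
0 600 20 218.0 17.7
0 610 17 220.0 19.2
0 620 20 219.0 18.8
0 630 18 219.0 19.0
0 640 20 220.0 18.8
0 650 21 220.0 18.9
0 660 7 221.0 16.2
5 600 15 187.0 19.5
5 610 14 193.0 19.9
5 620 5 200.0 20.3
5 630 2 205.0 19.7
5 660 2 235.0 10.5
ee_pos: [630.4, 238.8, 56.6]
contact_force: [0.1, 0.2, 0.0]
finger_force: 0.0
ee_pos: [630.2, 238.1, 56.6]
contact_force: [1.4, 13.7, -1.9]
finger_force: 6.9
ee_pos: [630.1, 238.0, 56.6]
contact_force: [1.6, 22.4, -5.0]
finger_force: 10.6
ee_pos: [630.1, 237.9, 56.6]
contact_force: [2.9, 31.3, -6.7]
finger_force: 14.7
```

The block is rigid at y≈238 and the tin hasn't moved under 31 N. The foot's edge is now where a full-in stop would have it (rack y≈175), so the stop is at its limit. I back off and check.

```bash
python3 -m crank '[[[0,0.03,0,0,0,0,-1],[0,0.04,0,0,0,0,-1],[-0.01,0,-0.08,0,0,0,-1],[-0.01,0,-0.1,0,0,0,-1],[-0.01,0,-0.1,0,0,0,-1],[0,0,0,0,0,0,-1],[0,0,0,0,0,0,-1]]]'
python3 - <<'E'
from kin import *
P={}
for n in("top","side"):
    p,d=capture(n);P[n]=p;W=cloud(n,p,d);h=hsv(p);H,S,V=h[...,0],h[...,1],h[...,2]
    red=((H<6)|(H>174))&(S>150)
    T=W[cut(p,W,580,690,150,290,66,95)&red]
    if len(T)>5:print(n,"stop",len(T),rect(T))
    G=W[cut(p,W,580,700,100,215,118,140)&(H>60)&(H<90)&(S>70)]
    if len(G)>9: print(n,"tin",rect(G),np.percentile(G[:,2],[5,50,95]).round(1))
    A=W[cut(p,W,580,690,-190,-85,95,125)&(H<14)&(S>150)&(V>80)]; print(n,"amber",rect(A))
    C=W[cut(p,W,360,465,-400,-290,60,80)&(H>100)&(H<128)&(S>130)]; print(n,"tool",rect(C),np.percentile(C[:,2],[5,50,95]).round(1))
cv2.imwrite("pics/a7.png",np.hstack([cv2.resize(P["side"][90:270,190:350,::-1],(400,450)),cv2.resize(P["top"][110:235,140:360,::-1],(400,227)) if 0 else cv2.resize(P["top"][100:240,140:360,::-1],(400,450))]))
E
```

```text
time: 38.6
ee_pos: [510.1, 263.7, 130.1]
eef_rot: [-0.01, 0.843, 0.007, 0.537]
contact_force: [-0.5, 0.3, 0.2]
gripper_width: 0.2
finger_force: 0.0
top stop 92 (array([631.1, 212. ]), array([70.7, 13.3]), 1.5)
top tin (array([630.4, 161.2]), array([49.1, 49.6]), 2.2) [121.4 130.9 134.9]
top amber (array([ 637. , -140.8]), array([44.8, 46.3]), 89.6)
top tool (array([ 414.3, -345.7]), array([102. ,  37.7]), 1.7) [64.6 69.4 73.6]
side stop 25 (array([608.8, 214.4]), array([30.1, 10.5]), 7.1)
side tin (array([623.7, 158.5]), array([25.7, 47.7]), 49.5) [130.8 132.8 135.3]
side amber (array([ 631.1, -147. ]), array([32.9, 52.4]), 63.3)
side tool (array([ 414.3, -345.5]), array([101.1,  37. ]), 0.3) [64.2 70.1 72.6]
```

View pics/a7.png

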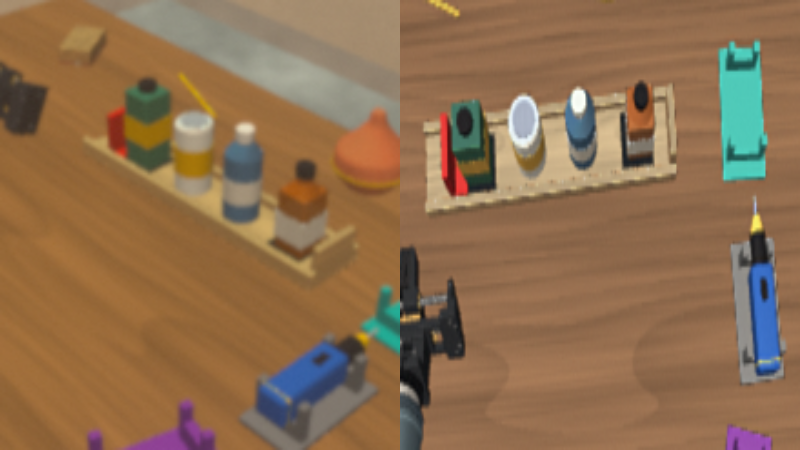

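The row and the tool look right. The stop moved 31 mm by camera, so I test its limit once more from another contact position.

```bash
python3 - <<'E'
from kin import *
F2=Ro.from_euler("z",180,degrees=True);G=place(2,25)[1]*F2;p0,R0=st()
emit(lin(p0,R0,[560,270,105],G,2)+lin(np.array([560,270,105.]),G,[612,268,67],G,2)+lin(np.array([612,268,67.]),G,[612.5,242,67],G,2),-1)
E
```

```text
[0.001, 0.006, 0.055, -0.001, 0.0, -0.001, -1],
[0.001, 0.005, 0.056, 0.0, -0.001, -0.001, -1],
[0.012, -0.003, 0.063, 0.0, 0.0, 0.0, -1],
[0.013, -0.003, 0.063, 0.0, 0.0, 0.0, -1],
[0.0, -0.026, 0.0, 0.0, 0.0, 0.0, -1],
[0.0, -0.026, 0.0, 0.0, 0.0, 0.0, -1],
```

```bash
python3 -m crank '[[[0.001,0.006,0.055,0,0,0,-1],[0.001,0.005,0.056,0,0,0,-1],[0.012,-0.003,0.063,0,0,0,-1],[0.013,-0.003,0.063,0,0,0,-1],[0,-0.026,0,0,0,0,-1],[0,-0.026,0,0,0,0,-1],[0,0,0,0,0,0,-1],[0,0,0,0,0,0,-1]]]' | egrep 'ee_pos|contact'
for i in 1 2 3; do python3 -m crank '[[[0,-0.005,0,0,0,0,-1],[0,0,0,0,0,0,-1],[0,0,0,0,0,0,-1]]]' | egrep 'ee_pos|contact'; done
```

```text
ee_pos: [611.8, 242.1, 66.5]
contact_force: [0.6, 0.8, -0.5]
ee_pos: [611.5, 240.1, 67.2]
contact_force: [-0.8, 0.1, 0.5]
ee_pos: [611.5, 237.3, 67.0]
contact_force: [-0.6, -0.4, 0.6]
ee_pos: [611.5, 235.9, 67.1]
contact_force: [0.2, 6.3, -0.1]
```

```bash
for i in 1 2; do python3 -m crank '[[[0,-0.005,0,0,0,0,-1],[0,0,0,0,0,0,-1],[0,0,0,0,0,0,-1]]]' | egrep 'ee_pos|contact'; done
python3 - <<'E'
from kin import *
p,d=capture("top");W=cloud("top",p,d);h=hsv(p);H,S,V=h[...,0],h[...,1],h[...,2]
T=W[cut(p,W,580,690,150,290,66,95)&((H<6)|(H>174))&(S>150)];print(rect(T))
G=W[cut(p,W,580,700,100,215,118,140)&(H>60)&(H<90)&(S>70)];print(rect(G))
E
```

```text
ee_pos: [611.5, 235.6, 67.2]
contact_force: [1.5, 14.7, -2.7]
ee_pos: [611.4, 235.3, 67.2]
contact_force: [3.2, 24.6, -4.7]
(array([629.4, 210.8]), array([70.8, 13.5]), 2.7)
(array([630.1, 160.2]), array([48.6, 47.6]), 0.4)
```

```bash
python3 -m crank '[[[0,0.03,0,0,0,0,-1],[0,0.04,0,0,0,0,-1],[-0.01,0,-0.08,0,0,0,-1],[-0.01,0,-0.1,0,0,0,-1],[0,0,0,0,0,0,-1],[0,0,0,0,0,0,-1],[0,0,0,0,0,0,-1]]]'
python3 - <<'E'
from kin import *
p,d=capture("top");W=cloud("top",p,d);h=hsv(p);H,S,V=h[...,0],h[...,1],h[...,2]
T=W[cut(p,W,580,690,150,290,66,95)&((H<6)|(H>174))&(S>150)];print(rect(T))
G=W[cut(p,W,580,700,100,215,118,140)&(H>60)&(H<90)&(S>70)];print(rect(G),np.median(G[:,2]))
print(sign_off())
E
```

```text
time: 42.5
ee_pos: [534.7, 262.8, 114.0]
eef_rot: [-0.009, 0.844, 0.006, 0.537]
contact_force: [0.6, -0.2, 0.0]
gripper_width: 0.3
finger_force: 0.0
(array([631.2, 211. ]), array([71.9, 12.6]), 3.1)
(array([630.2, 161.1]), array([50.6, 49.5]), 1.2) 130.715843928797
the job is handed in; nothing more can be done
None
```

I handed the job in at about 42.5 s: amber bottle and green tin upright on the mats, rotary tool down in the grey cradle with its nose in the narrow slot, and red stop pushed to a hard block. The camera showed only about 32 mm of stop travel, not 42 mm; I took the block as its limit, assuming it started partly in, but couldn't confirm that.

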